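Pack the glass plates in the plate box with separators and bolt it

TASK

The plate box on the bench stands open and part packed: put every glass plate from the bench into it, lying flat, one on another, with exactly one cardboard pad directly on each plate, so that glass never lies on glass and the topmost plate is covered too. See first whether the plate already in the box has its pad; leave any spare pad and the other things on the bench. When all is packed, shut the lid fully and only then slide its bolt fully home.

Things in the scene. Friction and masses are not known exactly. Their poses are not given: they have to be found in the camera images.
- box_floor (a point): open plywood plate box, fixed to the bench: cavity 91 mm long (its x) by 65 mm wide (its y), 56 mm deep, so a slab has 4 mm to spare all round; walls 8 mm, outside 107 x 81 mm, rim 64 mm above the bench. Both long walls are cut out down to the floor over the middle 67 mm to let fingers pass. Point: centre of the cavity's floor, 8 mm above the bench; x points to the rear (hinge) wall, z up
- bolt_keeper (a point): brass keeper that takes the bolt's end: an upright bracket 24 mm wide at the middle of the box's front wall, 61 mm in front of the cavity's centre, its top 86 mm above the bench; point at its top
- lid (a joint): angle of the box's lid, rad: 0 shut, 1.57 upright, 1.92 its stop, leaning back; the hinge is stiff (about 0.12 N m) and holds the lid where it is left. Lid 109 mm long, 81 mm wide, 8 mm thick, carrying the bolt along the middle of its outer face (within 14 mm of its centre line)
- lid_hinge (a point): middle of the lid's hinge line, along the top of the rear wall, 53.5 mm behind the cavity's centre and 64 mm above the bench; turns with the lid: x points from the lid's free edge to the hinge, z is the normal of its outer face; the inner face lies in z = 0, the outer face at z = 8 mm
- lid_edge (a point): middle of the lid's free edge, on its outer face (the top when shut), 109 mm from the hinge; axes as lid_hinge
- bolt (a joint): travel of the brass barrel bolt on the lid, m: 0 drawn back, 0.020 fully home through the keeper; slides along the lid away from the hinge (towards the robot when the lid is shut), friction about 1 N
- bolt_knob (a point): centre of the bolt's ball knob, 13 mm in diameter, on a 6 mm stem, 23.5 mm above the lid's outer face; 64 mm from the hinge when drawn back. Axes as lid_hinge
- plate_0_c (a point): glass photographic plate with its cover glass, bound round the edge with black tape: a stiff flat slab 83 x 57 x 6 mm, about 60 g, black rim and a grey picture on top; point at its centre (half-way up), x along the 83 mm side, y across the 57 mm width, z up. This one already lies in the box
- plate_1_c (a point): glass photographic plate with its cover glass, bound round the edge with black tape: a stiff flat slab 83 x 57 x 6 mm, about 60 g, black rim and a grey picture on top; point at its centre (half-way up), x along the 83 mm side, y across the 57 mm width, z up. Lies on the bench; absent (None) in some runs
- plate_2_c (a point): glass photographic plate with its cover glass, bound round the edge with black tape: a stiff flat slab 83 x 57 x 6 mm, about 60 g, black rim and a grey picture on top; point at its centre (half-way up), x along the 83 mm side, y across the 57 mm width, z up. Lies on the bench; absent (None) in some runs
- plate_3_c (a point): glass photographic plate with its cover glass, bound round the edge with black tape: a stiff flat slab 83 x 57 x 6 mm, about 60 g, black rim and a grey picture on top; point at its centre (half-way up), x along the 83 mm side, y across the 57 mm width, z up. Lies on the bench; absent (None) in some runs
- pad_0_c (a point): separator pad of plain brown corrugated cardboard: a stiff flat slab 83 x 57 x 6 mm, about 20 g; point at its centre (half-way up), x along the 83 mm side, y across the 57 mm width, z up. When present it already lies in the box on plate_0; absent (None) in some runs
- pad_1_c (a point): separator pad of plain brown corrugated cardboard: a stiff flat slab 83 x 57 x 6 mm, about 20 g; point at its centre (half-way up), x along the 83 mm side, y across the 57 mm width, z up. Lies on the bench; a spare one stays there
- pad_2_c (a point): separator pad of plain brown corrugated cardboard: a stiff flat slab 83 x 57 x 6 mm, about 20 g; point at its centre (half-way up), x along the 83 mm side, y across the 57 mm width, z up. Lies on the bench; a spare one stays there
- pad_3_c (a point): separator pad of plain brown corrugated cardboard: a stiff flat slab 83 x 57 x 6 mm, about 20 g; point at its centre (half-way up), x along the 83 mm side, y across the 57 mm width, z up. Lies on the bench; a spare one stays there
- pad_4_c (a point): separator pad of plain brown corrugated cardboard: a stiff flat slab 83 x 57 x 6 mm, about 20 g; point at its centre (half-way up), x along the 83 mm side, y across the 57 mm width, z up. Lies on the bench; a spare one stays there; absent (None) in some runs
- brush: flat anti-static brush, 51 x 85 x 12 mm, a bystander; origin under its middle
- film_can_3: film canister, 34 mm across, 51 mm tall, standing nearest the box, a bystander; origin under its middle
- blower: rubber bulb blower, 50 x 98 x 50 mm, a bystander; origin under its middle
- marker: felt marker, 15 x 122 x 18 mm, a bystander; origin under its middle
Things that resemble listed ones, but are neither listed nor needed, are in the scene too. What is shaped like the part that bears pad_0_c but green, orange or yellow is not meant.

How it is judged (in metres and radians):
On the way, in this order (a step that is already met when the one before it is completed fails the run):
1. every plate lies in the box with a pad directly on it (horizontal distance between each of plate_0_c, plate_1_c, plate_2_c, plate_3_c and box_floor below 0.01 m and height (world z) of each of plate_0_c, plate_1_c, plate_2_c, plate_3_c below 0.064 m and angle between each of plate_0_c, plate_1_c, plate_2_c, plate_3_c's own z axis and vertical below 0.08 rad and ((z of pad_0_c in the frame of plate_0_c between 0.004 and 0.008 m and horizontal distance between pad_0_c and plate_0_c below 0.013 m) or (z of pad_1_c in the frame of plate_0_c between 0.004 and 0.008 m and horizontal distance between pad_1_c and plate_0_c below 0.013 m) or (z of pad_2_c in the frame of plate_0_c between 0.004 and 0.008 m and horizontal distance between pad_2_c and plate_0_c below 0.013 m) or (z of pad_3_c in the frame of plate_0_c between 0.004 and 0.008 m and horizontal distance between pad_3_c and plate_0_c below 0.013 m) or (z of pad_4_c in the frame of plate_0_c between 0.004 and 0.008 m and horizontal distance between pad_4_c and plate_0_c below 0.013 m)) and ((z of pad_0_c in the frame of plate_1_c between 0.004 and 0.008 m and horizontal distance between pad_0_c and plate_1_c below 0.013 m) or (z of pad_1_c in the frame of plate_1_c between 0.004 and 0.008 m and horizontal distance between pad_1_c and plate_1_c below 0.013 m) or (z of pad_2_c in the frame of plate_1_c between 0.004 and 0.008 m and horizontal distance between pad_2_c and plate_1_c below 0.013 m) or (z of pad_3_c in the frame of plate_1_c between 0.004 and 0.008 m and horizontal distance between pad_3_c and plate_1_c below 0.013 m) or (z of pad_4_c in the frame of plate_1_c between 0.004 and 0.008 m and horizontal distance between pad_4_c and plate_1_c below 0.013 m)) and ((z of pad_0_c in the frame of plate_2_c between 0.004 and 0.008 m and horizontal distance between pad_0_c and plate_2_c below 0.013 m) or (z of pad_1_c in the frame of plate_2_c between 0.004 and 0.008 m and horizontal distance between pad_1_c and plate_2_c below 0.013 m) or (z of pad_2_c in the frame of plate_2_c between 0.004 and 0.008 m and horizontal distance between pad_2_c and plate_2_c below 0.013 m) or (z of pad_3_c in the frame of plate_2_c between 0.004 and 0.008 m and horizontal distance between pad_3_c and plate_2_c below 0.013 m) or (z of pad_4_c in the frame of plate_2_c between 0.004 and 0.008 m and horizontal distance between pad_4_c and plate_2_c below 0.013 m)) and ((z of pad_0_c in the frame of plate_3_c between 0.004 and 0.008 m and horizontal distance between pad_0_c and plate_3_c below 0.013 m) or (z of pad_1_c in the frame of plate_3_c between 0.004 and 0.008 m and horizontal distance between pad_1_c and plate_3_c below 0.013 m) or (z of pad_2_c in the frame of plate_3_c between 0.004 and 0.008 m and horizontal distance between pad_2_c and plate_3_c below 0.013 m) or (z of pad_3_c in the frame of plate_3_c between 0.004 and 0.008 m and horizontal distance between pad_3_c and plate_3_c below 0.013 m) or (z of pad_4_c in the frame of plate_3_c between 0.004 and 0.008 m and horizontal distance between pad_4_c and plate_3_c below 0.013 m))), for 0.2 s.
2. the lid is shut (value of joint lid below 0.06 rad), for 0.2 s.
3. the bolt is home (value of joint bolt above 0.016 m), for 0.2 s.
At the end, for the whole second after the job is handed in: every plate lies flat (within 0.08 rad) in the box, within 10 mm of the cavity's centre, with a pad directly on it (centres within 13 mm) and no pad lying squarely on another pad; lid shut to under 0.06 rad; bolt more than 16 mm of its 20 mm home (all of step 1 and not (z of pad_0_c in the frame of pad_1_c between 0.004 and 0.008 m and horizontal distance between pad_0_c and pad_1_c below 0.013 m) and not (z of pad_0_c in the frame of pad_2_c between 0.004 and 0.008 m and horizontal distance between pad_0_c and pad_2_c below 0.013 m) and not (z of pad_0_c in the frame of pad_3_c between 0.004 and 0.008 m and horizontal distance between pad_0_c and pad_3_c below 0.013 m) and not (z of pad_0_c in the frame of pad_4_c between 0.004 and 0.008 m and horizontal distance between pad_0_c and pad_4_c below 0.013 m) and not (z of pad_1_c in the frame of pad_0_c between 0.004 and 0.008 m and horizontal distance between pad_1_c and pad_0_c below 0.013 m) and not (z of pad_1_c in the frame of pad_2_c between 0.004 and 0.008 m and horizontal distance between pad_1_c and pad_2_c below 0.013 m) and not (z of pad_1_c in the frame of pad_3_c between 0.004 and 0.008 m and horizontal distance between pad_1_c and pad_3_c below 0.013 m) and not (z of pad_1_c in the frame of pad_4_c between 0.004 and 0.008 m and horizontal distance between pad_1_c and pad_4_c below 0.013 m) and not (z of pad_2_c in the frame of pad_0_c between 0.004 and 0.008 m and horizontal distance between pad_2_c and pad_0_c below 0.013 m) and not (z of pad_2_c in the frame of pad_1_c between 0.004 and 0.008 m and horizontal distance between pad_2_c and pad_1_c below 0.013 m) and not (z of pad_2_c in the frame of pad_3_c between 0.004 and 0.008 m and horizontal distance between pad_2_c and pad_3_c below 0.013 m) and not (z of pad_2_c in the frame of pad_4_c between 0.004 and 0.008 m and horizontal distance between pad_2_c and pad_4_c below 0.013 m) and not (z of pad_3_c in the frame of pad_0_c between 0.004 and 0.008 m and horizontal distance between pad_3_c and pad_0_c below 0.013 m) and not (z of pad_3_c in the frame of pad_1_c between 0.004 and 0.008 m and horizontal distance between pad_3_c and pad_1_c below 0.013 m) and not (z of pad_3_c in the frame of pad_2_c between 0.004 and 0.008 m and horizontal distance between pad_3_c and pad_2_c below 0.013 m) and not (z of pad_3_c in the frame of pad_4_c between 0.004 and 0.008 m and horizontal distance between pad_3_c and pad_4_c below 0.013 m) and not (z of pad_4_c in the frame of pad_0_c between 0.004 and 0.008 m and horizontal distance between pad_4_c and pad_0_c below 0.013 m) and not (z of pad_4_c in the frame of pad_1_c between 0.004 and 0.008 m and horizontal distance between pad_4_c and pad_1_c below 0.013 m) and not (z of pad_4_c in the frame of pad_2_c between 0.004 and 0.008 m and horizontal distance between pad_4_c and pad_2_c below 0.013 m) and not (z of pad_4_c in the frame of pad_3_c between 0.004 and 0.008 m and horizontal distance between pad_4_c and pad_3_c below 0.013 m) and value of joint lid below 0.06 rad and value of joint bolt above 0.016 m); the robot touches nothing.
It fails at once if a plate lies squarely on another plate, glass on glass ((z of plate_0_c in the frame of plate_1_c between 0.004 and 0.008 m and horizontal distance between plate_0_c and plate_1_c below 0.013 m) or (z of plate_0_c in the frame of plate_2_c between 0.004 and 0.008 m and horizontal distance between plate_0_c and plate_2_c below 0.013 m) or (z of plate_0_c in the frame of plate_3_c between 0.004 and 0.008 m and horizontal distance between plate_0_c and plate_3_c below 0.013 m) or (z of plate_1_c in the frame of plate_0_c between 0.004 and 0.008 m and horizontal distance between plate_1_c and plate_0_c below 0.013 m) or (z of plate_1_c in the frame of plate_2_c between 0.004 and 0.008 m and horizontal distance between plate_1_c and plate_2_c below 0.013 m) or (z of plate_1_c in the frame of plate_3_c between 0.004 and 0.008 m and horizontal distance between plate_1_c and plate_3_c below 0.013 m) or (z of plate_2_c in the frame of plate_0_c between 0.004 and 0.008 m and horizontal distance between plate_2_c and plate_0_c below 0.013 m) or (z of plate_2_c in the frame of plate_1_c between 0.004 and 0.008 m and horizontal distance between plate_2_c and plate_1_c below 0.013 m) or (z of plate_2_c in the frame of plate_3_c between 0.004 and 0.008 m and horizontal distance between plate_2_c and plate_3_c below 0.013 m) or (z of plate_3_c in the frame of plate_0_c between 0.004 and 0.008 m and horizontal distance between plate_3_c and plate_0_c below 0.013 m) or (z of plate_3_c in the frame of plate_1_c between 0.004 and 0.008 m and horizontal distance between plate_3_c and plate_1_c below 0.013 m) or (z of plate_3_c in the frame of plate_2_c between 0.004 and 0.008 m and horizontal distance between plate_3_c and plate_2_c below 0.013 m)).
It fails at once if a bystander (brush, film canister, blower, marker) is shoved more than 6 cm (distance of any of brush, film_can_3, blower, marker from where it was at the start of the episode above 0.06 m).
Of pad_0, pad_4 only 1 to 2 are there at a start; the rules pass over those that are not, and their reading is None.
Of plate_1, plate_2, plate_3 only 2 to 3 are there at a start; the rules pass over those that are not, and their reading is None.
At some moment in a run one of plate_1, pad_1, plate_2, pad_2, plate_3, pad_3, pad_4 may be knocked a few centimetres aside while the robot is not near it.
Once in a run the grip may slacken for a moment while it holds something.
It also fails if it takes over 210 s, if anything falls off the work surface, if the arm or the gripper's body presses on something with over 40 N, if the wrist force passes 120 N, or if a joint passes its speed limit or range.

ROBOT

A 7-joint arm with a two-finger parallel gripper is mounted at the origin on a cart in front of the work surface, level with it; the furniture and walls round the work are solid. World frame = base frame: x ahead of the robot, y to its left, z up, the work surface at z = 0. Lengths are in mm, angles in rad, forces in N, time in s.
With the tool pointing down it reaches from about 350 to 900 mm from the base axis. Payload 7.2 kg.
Tool frame: the origin (TCP) lies midway between the tips of the shut fingers; the grasp point (between the pads) lies 19 mm behind it; z points along the fingers, y is the line along which they close (so a half turn about z gives the same grasp; the last joint's range is limited). The gripper opens to 85 mm and grips with 20 to 120 N. Pads are 22 mm wide; open, the fingers measure 114 mm over their backs; the gripper's body (76 mm by 85 mm) begins 54 mm behind the grasp point. The pads swing forward as they close: fully open they stand 13 mm farther back than shut.
Start: joints at [-1.273, 0.411, -0.013, 1.596, 0.006, 1.134, -0.082], TCP at [223.57, 583.648, 231.297] pointing down, gripper open.
Joint ranges: [-2.95, 2.95], [-0.29, 1.99], [-1.47, 1.44], [0.14, 2.54], [-1.03, 4.17], [0.13, 1.85], [-2.86, 2.86]. Speed limits (rad/s): [2.39, 2.39, 3.01, 3.01, 3.14, 3.14, 3.14].

INTERFACE

Orientations are given as a 3x3 rotation matrix whose columns are the frame's x, y, z axes.
In Python, from workcell import arm gives the robot as it stands.
- The arm moves only by the tool move_arm, never from a script. Its argument "series" is a list of rows, each a list of 7 numbers: the shift along the tool's x, y, z in m, then the turn, a rotation vector about the tool's x, y, z in rad, then the finger opening in m, from 0 to 0.0854. A call has 1 to 20 rows; each row shifts and turns the commanded pose from where the row before left it, along the tool's axes as they then stand; what a row does not reach is not made up. A row lasts 1/12 s, in which the tool goes at most 41.7 mm and 7.16 degrees, less where a joint would pass 70% of its speed; a pose out of reach is approached as far as the arm can. A call is refused whole if a number of a shift passes 0.0417 or a number of a turn 0.125, either way. A call with a gripper value outside its range is refused whole. The fingers move at their own pace and stop on an object; "squeeze" is the grip in N (left out, the last holds). Time passes only in rows, so rows that do not move let the fingers close. It gives the time, the measured TCP pose, the force, the opening and the grip force at its end, in the units of the state.
- arm.observe(): the state, without advancing time (a new reading comes with each control period).
- arm.snapshot(name): name is "scene" or "top" or "wrist"; returns a dict with "img" (384x512x3 uint8, red, green, blue), "fx", "fy", "cx", "cy" (pixels), "R" (3x3) and "t" (3): a world point X has camera coordinates R X + t. Camera axes: x right, y down, z forward; pixel columns grow to the right and rows downward; lengths in mm; the calibration is good to about 2 mm. A picture is of the moment at which its call begins. There is no depth.
- arm.finish_job(): hands the job in; it is judged then, once.
The state is a dict: "time": time; "joints": joint angles; "qd": joint speeds; "effort": joint torques, N m; "tcp_pos": TCP position; "eef_rot": TCP orientation; "wrist_force": force on the tool from outside, world axes, zero at the start; "torque": the same for the moment, N m; "gripper_width": finger opening in mm; "grasp_force": force on a finger pad.
Only numpy, scipy, OpenCV 4.12 (cv2) and the standard library are available. Lean on these libraries where they do the work, as an engineer would, in place of code of your own. Each camera call takes 0.05 s, during which the arm holds its last target. There are 200 camera calls.

## Working session

There is one attempt and no reset: what is moved stays moved. The work goes in short steps, Python scripts to look and compute and a tool call to move; the robot and the scene stay as the last step left them, time stands still between calls to the robot, and variables do not carry over. Pictures are saved under pics/ and viewed, at most 14 in all, crops included, and the job is handed in when it is done.

Besides the shell and the picture viewer there is one more tool, called after "Call:" in YAML: its name, and indented under it one key for each argument. move_arm: Moves the arm, as the interface text tells. Its arguments: {"type":"object","properties":{"series":{"type":"array"},"squeeze":{"type":"number"}},"required":["series"]}

```bash
mkdir -p pics; ls; python3 - <<'E'
from workcell import arm
import cv2,pickle,numpy as np
s=arm.observe(); print(s['tcp_pos'],np.round(s['eef_rot'],3).tolist(),s['time'],s['gripper_width'])
d={}
for n in("scene","top"):
    p=arm.snapshot(n); d[n]=p
    cv2.imwrite(f"pics/{n}0.png",cv2.resize(p["img"][:,:,::-1],(800,600),interpolation=cv2.INTER_CUBIC))
    print(n,p["fx"],p["cx"],p["cy"],np.round(-np.array(p["R"]).T@p["t"]),np.round(p["R"],3).tolist())
pickle.dump(d,open("d0.pkl","wb"))
E
```

```text
pics
[223.39690591 583.18434995 230.45543513] [[-0.934, 0.358, -0.0], [0.358, 0.934, -0.002], [-0.0, -0.002, -1.0]] 0.0 85.36782517236912
scene 489.06227265504634 259.8805194962244 198.91708197122537 [ -123. -1039.   809.] [[0.84, -0.543, -0.006], [-0.28, -0.423, -0.862], [0.465, 0.725, -0.507]]
top 430.90594961764174 255.07226266270126 189.91433654168634 [ 378.  -46. 1285.] [[0.014, -1.0, -0.017], [-0.991, -0.012, -0.132], [0.132, 0.019, -0.991]]
```

View pics/top0.png

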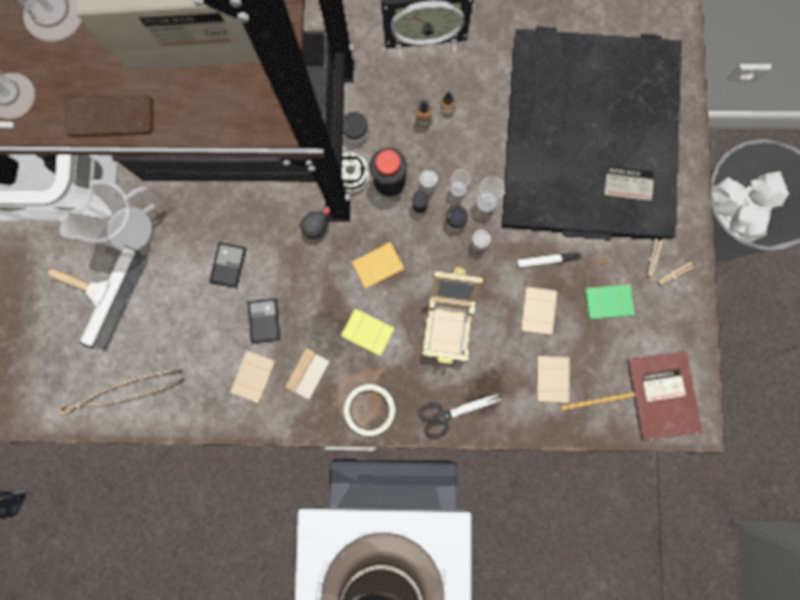

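View pics/scene0.png

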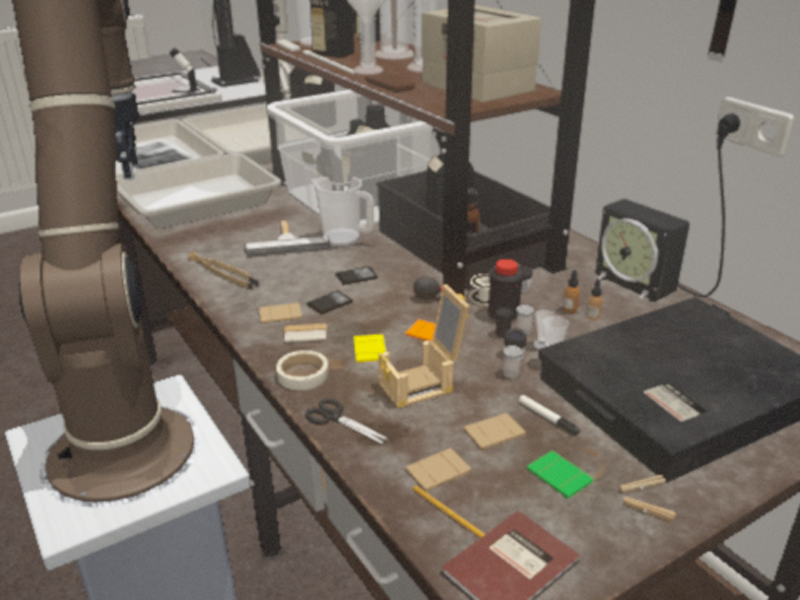

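The pictures show a box at about (449,330) in the top view with something brown lying in it. There are plates at (228,265) and (264,320), and brown pads at (252,376), (540,311) and (553,379). The brush is at (307,373). The yellow, orange and green slabs are decoys. Next I'll turn these into positions.

```bash
cat > h.py <<'E'
import numpy as np,cv2,pickle
def ray(p,u,v,z):
    R=np.array(p["R"]);t=np.array(p["t"]).ravel();c=-R.T@t
    d=R.T@np.array([(u-p["cx"])/p["fx"],(v-p["cy"])/p["fy"],1.])
    return c+d*(z-c[2])/d[2]
def pix(p,X):
    q=np.array(p["R"])@np.asarray(X,float)+np.array(p["t"]).ravel()
    return np.array([p["cx"]+p["fx"]*q[0]/q[2],p["cy"]+p["fy"]*q[1]/q[2]])
def rect(p,mask,seed,z):
    n,l,st,c=cv2.connectedComponentsWithStats(mask.astype(np.uint8))
    k=l[int(seed[1]),int(seed[0])]
    if k==0: return None
    cn=cv2.findContours((l==k).astype(np.uint8),0,1)[0]; cn=max(cn,key=cv2.contourArea)[:,0]
    W=np.array([ray(p,u,v,z)[:2] for u,v in cn],np.float32)
    (cx,cy),(a,b),an=cv2.minAreaRect(W)
    if a<b:a,b,an=b,a,an+90
    an=(an+90)%180-90
    return round(cx,1),round(cy,1),round(a,1),round(b,1),round(float(an),1) # centre, size, long-axis angle deg
E
python3 - <<'E'
from h import *
p=pickle.load(open("d0.pkl","rb"))["top"];im=p["img"];g=im.astype(int).max(2);k=.64
big=lambda a:(a[0]*k,a[1]*k)
hsv=cv2.cvtColor(im,cv2.COLOR_RGB2HSV)
print([im[int(y*k),int(x*k)].tolist() for x,y in [(252,376),(540,311),(449,330),(228,265),(200,330)]])
for s in [(252,376),(540,311),(553,379)]: print('pad',rect(p,g>165,big(s),6))
for s in [(228,265),(264,320)]:
    m=np.zeros(g.shape,bool);x,y=map(int,big(s));m[y-18:y+19,x-18:x+19]=g[y-18:y+19,x-18:x+19]<58
    m=cv2.morphologyEx(m.astype(np.uint8),cv2.MORPH_CLOSE,np.ones((9,9)))
    print('plate',rect(p,m,big(s),6))
sc=pickle.load(open("d0.pkl","rb"))
a=sc["top"]["img"][165:240,260:325,::-1]; b=sc["scene"]["img"][180:262,235:305,::-1]
cv2.imwrite("pics/box.png",np.hstack([cv2.resize(a,(400,460),interpolation=2),cv2.resize(b,(393,460),interpolation=2)]))
E
```

```text
[[231, 213, 186], [241, 225, 199], [242, 228, 204], [116, 116, 115], [151, 144, 138]]
pad (397.8, 256.2, 98.9, 72.4, -13.9)
pad (525.8, -289.0, 87.6, 62.4, -7.6)
pad (389.8, -375.2, 180.9, 98.9, -89.2)
plate None
plate None
```

View pics/box.png

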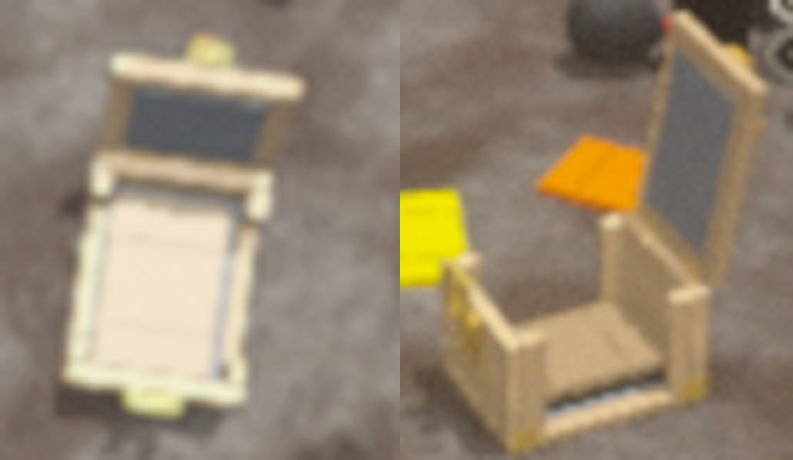

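The box crop shows a brown pad on top of the dark plate edge, so plate_0 already has its pad. That leaves two plates and two pads to pack. I'll measure coarsely, then check with the wrist camera.

```bash
python3 - <<'E'
from h import *
from workcell import arm
p=pickle.load(open("d0.pkl","rb"))["top"];k=.64
def q(c,z): 
    W=np.array([ray(p,u,v,z)[:2] for u,v in c],np.float32);(cx,cy),(a,b),an=cv2.minAreaRect(W)
    if a<b:a,b,an=b,a,an+90
    print(np.round([cx,cy,a,b,(an+90)%180-90],1))
for c in [[(218,243),(245,248),(237,286),(211,281)],[(248,300),(277,299),(280,341),(251,342)],[(244,350),(275,358),(262,403),(231,393)],[(527,288),(557,290),(553,333),(522,331)],[(537,356),(569,357),(570,402),(537,401)],[(297,348),(329,362),(311,399),(286,386)]]:
    q([(u*k,v*k) for u,v in c],6)
b=lambda u,v:(260+u/6.154,165+v/6.133)
q([b(65,380),b(243,402),b(272,182),b(93,163)],64)
# wrist view check
w=arm.snapshot("wrist");s=arm.observe()
Rt=np.array(s['eef_rot']);c=-np.array(w["R"]).T@np.array(w["t"]).ravel()
print('cam in tool',np.round(Rt.T@(c-s['tcp_pos'])),np.round(np.array(w["R"])@Rt,2).tolist(),w['fx'],w['cx'],w['cy'])
E
```

```text
[607.4 310.3  76.5  54.   -9.2]
[499.4 234.9  84.6  55.8   6.2]
[393.1 251.6  87.4  62.1 -14.1]
[ 525.2 -291.3   86.2   58.6   -6.2]
[ 396.  -315.5   84.2   61.5   -0.7]
[399.2 153.5  76.8  66.9 -22.6]
[ 482.  -116.1  103.6   83.3   -6.8]
cam in tool [  80.    1. -142.] [[0.0, 1.0, 0.0], [-0.95, 0.0, -0.31], [-0.31, -0.0, 0.95]] 300.8210864015528 254.05923153384597 190.4004639903192
```

Call:
move_arm:
  series:
    - [0, 0, 0, 0, 0, -0.119, 0.085]
    - [0, 0, 0, 0, 0, -0.119, 0.085]
    - [0, 0, 0, 0, 0, -0.119, 0.085]
    - [0, 0, 0, 0, 0, -0.119, 0.085]
    - [-0.0197, -0.0313, 0.0067, 0, 0, 0, 0.085]
    - [-0.0197, -0.0313, 0.0067, 0, 0, 0, 0.085]
    - [-0.0197, -0.0313, 0.0067, 0, 0, 0, 0.085]
    - [-0.0197, -0.0313, 0.0067, 0, 0, 0, 0.085]
    - [-0.0197, -0.0313, 0.0067, 0, 0, 0, 0.085]
    - [-0.0197, -0.0313, 0.0067, 0, 0, 0, 0.085]
    - [-0.0197, -0.0313, 0.0067, 0, 0, 0, 0.085]
    - [-0.0197, -0.0313, 0.0067, 0, 0, 0, 0.085]
    - [-0.0197, -0.0313, 0.0067, 0, 0, 0, 0.085]
    - [-0.0197, -0.0313, 0.0067, 0, 0, 0, 0.085]
    - [-0.0197, -0.0313, 0.0067, 0, 0, 0, 0.085]
    - [-0.0197, -0.0313, 0.0067, 0, 0, 0, 0.085]
    - [0, 0, 0, 0, 0, 0, 0.085]
  squeeze: 40

```text
time: 1.57
tcp_pos: [503.9, 228.0, 149.6]
eef_rot: [[-0.995, -0.1, 0.001], [-0.1, 0.995, -0.005], [-0.0, -0.005, -1.0]]
wrist_force: [-0.4, -1.2, -0.4]
gripper_width: 85.1
grasp_force: 0.0
```

```bash
cat >> h.py <<'E'
def plan(s,x,y,z,h):
    """h deg: heading of -tool x. Prints the turn about tool z, then the shift in tool axes after the turn (m)."""
    R=np.array(s['eef_rot']);h0=np.degrees(np.arctan2(-R[1,0],-R[0,0]));a=np.radians(h)
    X=np.array([-np.cos(a),-np.sin(a)]);Y=np.array([X[1],-X[0]]);d=np.array([x,y,z])-s['tcp_pos']
    dh=(h-h0+180)%360-180
    print('now',np.round(s['tcp_pos'],1),'h',round(h0,1),'t',round(s['time'],1),'w',round(s['gripper_width'],1),'| turn z',round(-np.radians(dh),3),'shift mm',np.round([d[:2]@X,d[:2]@Y,-d[2]],1))
E
python3 - <<'E'
from h import *
from workcell import arm
s=arm.observe();plan(s,499,235,150,6.2)
p=arm.snapshot("wrist");pickle.dump(p,open("w.pkl","wb"))
cv2.imwrite("pics/w1.png",cv2.resize(p["img"][:,:,::-1],(800,600)))
E
```

```text
now [503.9 228.  149.6] h 5.8 t 1.6 w 85.1 | turn z -0.008 shift mm [ 4.2  7.5 -0.4]
```

View pics/w1.png

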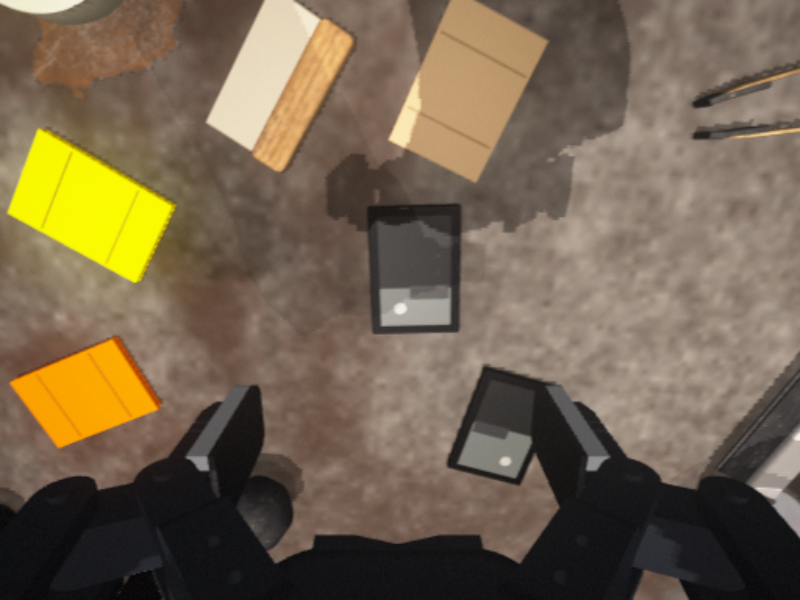

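The wrist view has the near plate at (415,270), the second plate at (500,425) partly behind a finger, a pad at (468,90) and the brush at (280,80).

```bash
cat >> h.py <<'E'
def quad(p,c,z,k=.64):
    W=np.array([ray(p,u*k,v*k,z)[:2] for u,v in c],np.float32);(cx,cy),(a,b),an=cv2.minAreaRect(W)
    if a<b:a,b,an=b,a,an+90
    r=[cx,cy,a,b,(an+90)%180-90];print(np.round(r,1));return r
E
python3 - <<'E'
from h import *
from workcell import arm
p=pickle.load(open("w.pkl","rb"));s=arm.observe()
quad(p,[(486,366),(556,384),(520,483),(448,465)],6)
quad(p,[(456,-10),(548,42),(474,182),(389,138)],6)
r=quad(p,[(369,206),(461,204),(460,332),(374,334)],6)
plan(s,r[0],r[1],20,r[4])
E
```

```text
[604.8 313.6  83.   55.5 -10.3]
[392.8 255.4  82.5  56.5 -20.4]
[499.3 239.5  83.2  56.4   7.3]
now [501.9 231.6 150. ] h 5.9 t 1.6 w 84.9 | turn z -0.025 shift mm [  1.6   8.2 130. ]
```

Call:
move_arm:
  series:
    - [0.0008, 0.004, 0.014, 0, 0, -0.012, 0.072]
    - [0.0008, 0.0042, 0.014, 0, 0, -0.013, 0.072]
    - [0, 0, 0.014, 0, 0, 0, 0.072]
    - [0, 0, 0.014, 0, 0, 0, 0.072]
    - [0, 0, 0.014, 0, 0, 0, 0.072]
    - [0, 0, 0.014, 0, 0, 0, 0.072]
    - [0, 0, 0.014, 0, 0, 0, 0.072]
    - [0, 0, 0.014, 0, 0, 0, 0.072]
    - [0, 0, 0.014, 0, 0, 0, 0.072]
    - [0, 0, 0.014, 0, 0, 0, 0.072]
    - [0, 0, 0.004, 0, 0, 0, 0.072]
    - [0, 0, 0.004, 0, 0, 0, 0.072]
    - [0, 0, 0, 0, 0, 0, 0.072]

```text
time: 2.7
tcp_pos: [496.8, 244.8, 2.6]
eef_rot: [[-0.991, -0.136, -0.001], [-0.136, 0.991, -0.0], [0.001, 0.0, -1.0]]
wrist_force: [0.1, 0.1, 0.8]
gripper_width: 71.8
grasp_force: 0.0
```

```bash
python3 - <<'E'
from h import *
from workcell import arm
s=arm.observe();plan(s,499.3,239.5,-3,7.3);print(np.round(s['wrist_force'],1))
p=arm.snapshot("wrist");pickle.dump(p,open("w.pkl","wb"))
cv2.imwrite("pics/w2.png",p["img"][:,:,::-1])
E
```

```text
now [496.8 244.8   2.6] h 7.8 t 2.7 w 71.8 | turn z 0.009 shift mm [-1.8 -5.6  5.6]
[0.1 0.1 0.8]
```

View pics/w2.png

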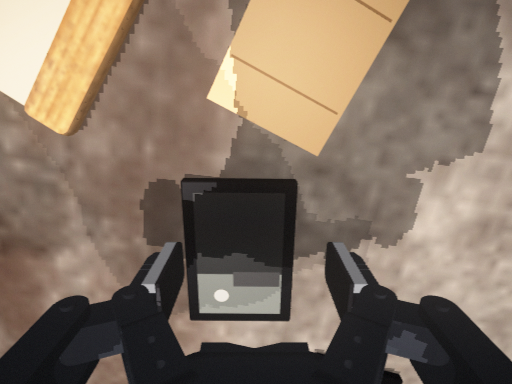

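The wrist view shows the plate spanning columns 183–297 between the fingers (182 and 327), so the tool needs to shift about 6 mm to the left.

Call:
move_arm:
  series:
    - [-0.0018, -0.006, 0, 0, 0, 0.009, 0.072]
    - [0, 0, 0, 0, 0, 0, 0.072]
    - [0, 0, 0.003, 0, 0, 0, 0.072]
    - [0, 0, 0.003, 0, 0, 0, 0.072]
    - [0, 0, 0, 0, 0, 0, 0.05]
    - [0, 0, 0, 0, 0, 0, 0.05]
    - [0, 0, 0, 0, 0, 0, 0.05]
    - [0, 0, 0, 0, 0, 0, 0.05]
    - [0, 0, 0, 0, 0, 0, 0.05]
    - [0, 0, -0.005, 0, 0, 0, 0.05]
    - [0, 0, -0.015, 0, 0, 0, 0.05]
    - [0, 0, -0.02, 0, 0, 0, 0.05]
    - [0, 0, 0, 0, 0, 0, 0.05]

```text
time: 3.83
tcp_pos: [501.9, 239.6, 40.0]
eef_rot: [[-0.992, -0.126, 0.004], [-0.126, 0.992, 0.002], [-0.005, 0.002, -1.0]]
wrist_force: [0.5, 0.1, -0.2]
gripper_width: 55.5
grasp_force: 42.6
```

```bash
python3 - <<'E'
from h import *
from workcell import arm
s=arm.observe();plan(s,482,-116,150,-6.8);print(np.round(s['wrist_force'],1))
p=arm.snapshot("wrist");pickle.dump(p,open("w.pkl","wb"))
cv2.imwrite("pics/w3.png",p["img"][:,:,::-1])
E
```

```text
now [501.9 239.6  40. ] h 7.2 t 3.8 w 55.5 | turn z 0.245 shift mm [ -22.4 -355.5 -110. ]
[ 0.5  0.1 -0.2]
```

View pics/w3.png

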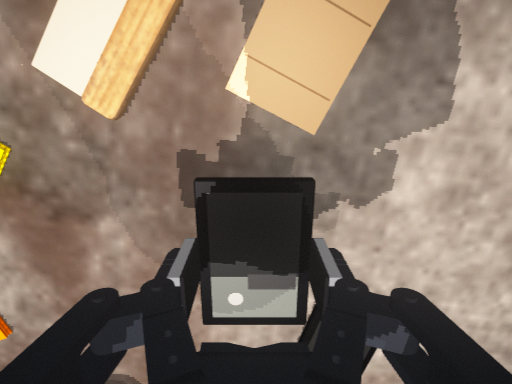

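```bash
python3 - <<'E'
from h import *
from workcell import arm
p=pickle.load(open("w.pkl","rb"));s=arm.observe()
r=quad(p,[(195,179),(314,178),(307,322),(206,324)],s['tcp_pos'][2]+9,1)
R=np.array(s['eef_rot']);print('off tool xy',(np.r_[r[:2],0]-s['tcp_pos'])@R[:,:2])
plan(s,460,-20,170,-6.8)
E
```

```text
[501.6 241.1  83.1  55.6   7.9]
off tool xy [-0.36378411  1.52934494]
now [501.3 239.5  38.7] h 7.2 t 3.9 w 55.2 | turn z 0.245 shift mm [  10.3 -262.5 -131.3]
```

Call:
move_arm:
  series:
    - [0, 0, -0.033, 0, 0, 0.06, 0.05]
    - [0, 0, -0.033, 0, 0, 0.06, 0.05]
    - [0, 0, -0.033, 0, 0, 0.06, 0.05]
    - [0, 0, -0.032, 0, 0, 0.065, 0.05]
    - [0.0013, -0.0328, 0, 0, 0, 0, 0.05]
    - [0.0013, -0.0328, 0, 0, 0, 0, 0.05]
    - [0.0013, -0.0328, 0, 0, 0, 0, 0.05]
    - [0.0013, -0.0328, 0, 0, 0, 0, 0.05]
    - [0.0013, -0.0328, 0, 0, 0, 0, 0.05]
    - [0.0013, -0.0328, 0, 0, 0, 0, 0.05]
    - [0.0013, -0.0328, 0, 0, 0, 0, 0.05]
    - [0.0013, -0.0328, 0, 0, 0, 0, 0.05]
    - [0, 0, 0, 0, 0, 0, 0.05]
    - [0, 0, 0, 0, 0, 0, 0.05]

```text
time: 5.05
tcp_pos: [458.0, -22.5, 167.5]
eef_rot: [[-0.992, 0.123, -0.0], [0.123, 0.992, -0.0], [0.0, -0.0, -1.0]]
wrist_force: [-0.5, 1.5, -1.0]
gripper_width: 55.3
grasp_force: 43.1
```

```bash
python3 - <<'E'
from h import *
from workcell import arm
s=arm.observe();plan(s,482,-116,100,-6.8);print(np.round(s['grasp_force'],1))
p=arm.snapshot("wrist");pickle.dump(p,open("w.pkl","wb"))
cv2.imwrite("pics/w4.png",cv2.resize(p["img"][:,:,::-1],(800,600)))
E
```

```text
now [458.  -22.5 167.5] h -7.0 t 5.0 w 55.3 | turn z -0.004 shift mm [-34.9 -90.   67.5]
43.1
```

View pics/w4.png

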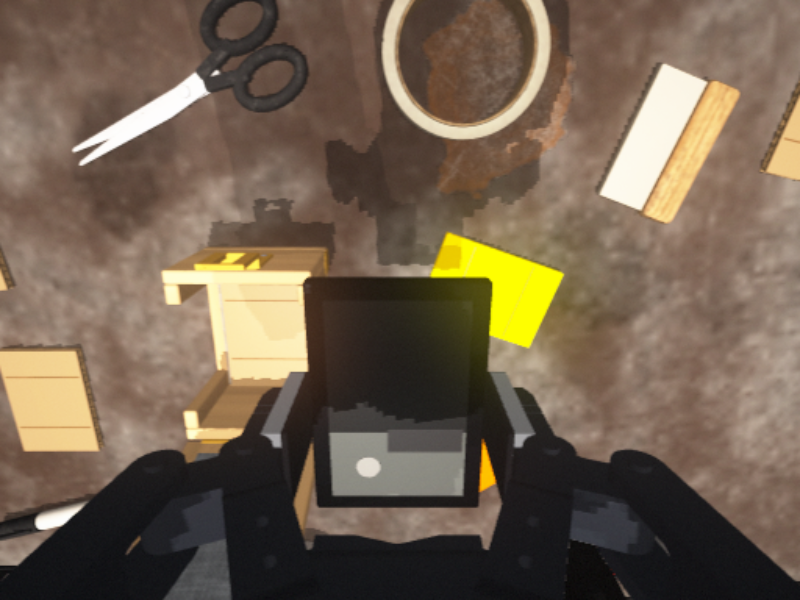

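```bash
cat >> h.py <<'E'
def boxpts(cx,cy,h,L):
    a=np.radians(h);R=np.array([[np.cos(a),-np.sin(a),0],[np.sin(a),np.cos(a),0],[0,0,1]])
    return [R@np.array(l,float)+[cx,cy,0] for l in L]
def overlay(p,cx,cy,h,img,sc,o):
    for L in [[(-53.5,-40.5,64),(-53.5,40.5,64),(-45.5,40.5,64),(-45.5,-40.5,64)],[(53.5,-40.5,64),(53.5,40.5,64),(45.5,40.5,64),(45.5,-40.5,64)],[(-53.5,-40.5,0),(-53.5,40.5,0),(53.5,40.5,0),(53.5,-40.5,0)]]:
        q=np.array([(pix(p,X)-o)*sc for X in boxpts(cx,cy,h,L)]);cv2.polylines(img,[np.int32(np.round(q*8))],True,(0,0,255),1,cv2.LINE_AA,3)
E
python3 - <<'E'
from h import *
p=pickle.load(open("w.pkl","rb"));o=np.array([85,135]);sc=5
c=cv2.resize(p["img"][135:255,85:235,::-1],None,fx=sc,fy=sc,interpolation=2)
overlay(p,482,-116,-6.8,c,sc,o)
cv2.imwrite("pics/ov.png",c)
E
```

```text
(no output)
```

View pics/ov.png

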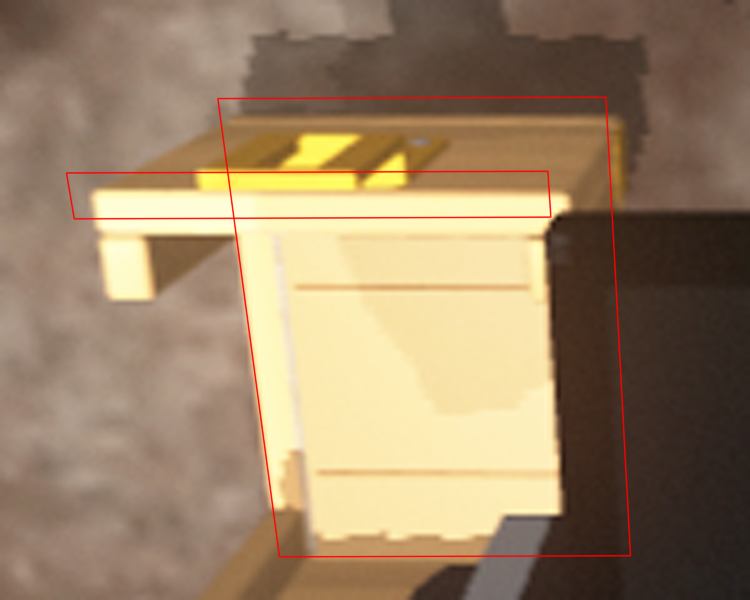

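The overlay shows the front rim's true corners at crop (93,190), (570,192) and (97,236). That puts the box about 3–4 mm further in +x and +y than my first estimate.

```bash
python3 - <<'E'
from h import *
from workcell import arm
p=pickle.load(open("w.pkl","rb"))
n=lambda u,v:ray(p,85+u/5,135+v/5,64)[:2]
A,B,C=n(93,190),n(570,192),n(97,236)
h=np.degrees(np.arctan2(*( -(B-A)[0],(B-A)[1])));print(A,B,np.linalg.norm(B-A),np.linalg.norm(C-A),h)
a=np.radians(h);c=(A+B)/2+53.5*np.array([np.cos(a),np.sin(a)]);print(c)
plan(arm.observe(),c[0],c[1],110,h)
E
```

```text
[ 427.58878665 -146.20669999] [437.76531209 -66.32147027] 80.53081148128656 8.114453103608362 -7.2597685478573295
[ 485.74816229 -113.02477834]
now [458.3 -20.9 167.5] h -6.9 t 5.1 w 55.5 | turn z 0.006 shift mm [-38.8 -87.9  57.5]
```

Call:
move_arm:
  series:
    - [-0.0127, -0.0297, 0, 0, 0, 0.005, 0.05]
    - [-0.0127, -0.0297, 0, 0, 0, 0, 0.05]
    - [-0.0127, -0.0297, 0, 0, 0, 0, 0.05]
    - [0, 0, 0, 0, 0, 0, 0.05]
    - [0, 0, 0.0195, 0, 0, 0, 0.05]
    - [0, 0, 0.0195, 0, 0, 0, 0.05]
    - [0, 0, 0.0195, 0, 0, 0, 0.05]
    - [0, 0, 0.0195, 0, 0, 0, 0.05]
    - [0, 0, 0.0195, 0, 0, 0, 0.05]
    - [0, 0, 0, 0, 0, 0, 0.05]
    - [0, 0, 0, 0, 0, 0, 0.05]

```text
time: 6.02
tcp_pos: [485.0, -112.4, 69.5]
eef_rot: [[-0.993, 0.122, -0.003], [0.122, 0.993, 0.001], [0.003, 0.0, -1.0]]
wrist_force: [-1.0, -0.6, -0.3]
gripper_width: 55.1
grasp_force: 45.8
```

```bash
python3 - <<'E'
from h import *
from workcell import arm
t=[]
for i in range(3):
    p=arm.snapshot("wrist");s=arm.observe();t.append(s['tcp_pos'])
pickle.dump(p,open("w.pkl","wb"))
s['tcp_pos']=np.mean(t,0);plan(s,485.2,-114.3,18,-7.2);print(s['grasp_force'],s['wrist_force'])
o=np.array([105,75]);sc=3
c=cv2.resize(p["img"][75:275,105:355,::-1],None,fx=sc,fy=sc,interpolation=2)
overlay(p,485.7,-113.,-7.2,c,sc,o)
cv2.imwrite("pics/ov2.png",c)
E
```

```text
now [ 486.1 -113.1   71. ] h -7.0 t 6.2 w 55.2 | turn z 0.003 shift mm [ 0.8 -1.3 53. ]
45.79938054084778 [ 0.17740784  0.2381239  -0.39242066]
```

View pics/ov2.png

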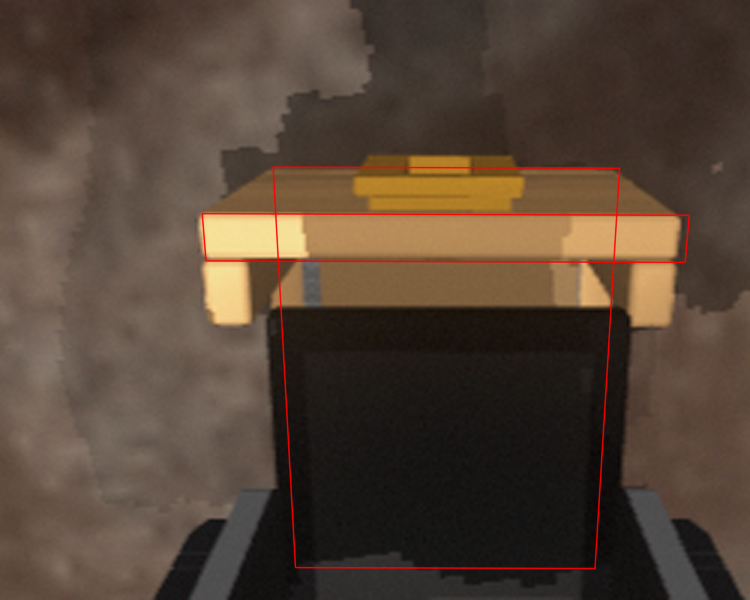

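The overlay matches the box to about 1 mm, and the plate sits about 1.3 mm too far in +y. I'll correct that, lower it and release.

Call:
move_arm:
  series:
    - [0, -0.0013, 0, 0, 0, 0, 0.05]
    - [0, 0, 0.0085, 0, 0, 0, 0.05]
    - [0, 0, 0.0085, 0, 0, 0, 0.05]
    - [0, 0, 0.0085, 0, 0, 0, 0.05]
    - [0, 0, 0.0085, 0, 0, 0, 0.05]
    - [0, 0, 0.0085, 0, 0, 0, 0.05]
    - [0, 0, 0.0085, 0, 0, 0, 0.05]
    - [0, 0, 0.001, 0, 0, 0, 0.05]
    - [0, 0, 0, 0, 0, 0, 0.05]

```text
time: 6.92
tcp_pos: [484.9, -115.1, 17.4]
eef_rot: [[-0.992, 0.124, -0.001], [0.124, 0.992, 0.0], [0.001, -0.0, -1.0]]
wrist_force: [0.0, -0.4, -0.6]
gripper_width: 55.3
grasp_force: 45.8
```

Call:
move_arm:
  series:
    - [0, 0, 0, 0, 0, 0, 0.07]
    - [0, 0, 0, 0, 0, 0, 0.07]
    - [0, 0, 0, 0, 0, 0, 0.07]
    - [0, 0, -0.02, 0, 0, 0, 0.07]
    - [0, 0, -0.03, 0, 0, 0, 0.07]
    - [0, 0, -0.035, 0, 0, 0, 0.07]
    - [0, 0, -0.035, 0, 0, 0.087, 0.07]
    - [0, 0, -0.03, 0, 0, 0.087, 0.07]
    - [0.0195, 0.0324, 0, 0, 0, 0, 0.07]
    - [0.0195, 0.0324, 0, 0, 0, 0, 0.07]
    - [0.0195, 0.0324, 0, 0, 0, 0, 0.07]
    - [0.0195, 0.0324, 0, 0, 0, 0, 0.07]
    - [0.0195, 0.0324, 0, 0, 0, 0, 0.07]
    - [0.0195, 0.0324, 0, 0, 0, 0, 0.07]
    - [0.0195, 0.0324, 0, 0, 0, 0, 0.07]
    - [0.0195, 0.0324, 0, 0, 0, 0, 0.07]
    - [0.0195, 0.0324, 0, 0, 0, 0, 0.07]
    - [0.0195, 0.0324, 0, 0, 0, 0, 0.07]
    - [0, 0, 0, 0, 0, 0, 0.07]
    - [0, 0, 0, 0, 0, 0, 0.07]

```text
time: 8.58
tcp_pos: [393.0, 253.9, 168.4]
eef_rot: [[-0.957, 0.289, -0.0], [0.289, 0.957, 0.0], [0.0, 0.0, -1.0]]
wrist_force: [0.3, -1.7, -0.3]
gripper_width: 69.8
grasp_force: 0.0
```

```bash
cat >> h.py <<'E'
def padrect(p,X,z=6):
    im=cv2.cvtColor(p["img"],cv2.COLOR_RGB2HSV);u,v=pix(p,[*X,z])
    m=((im[...,0]>8)&(im[...,0]<25)&(im[...,1]>70)&(im[...,2]>90)).astype(np.uint8)
    m=cv2.morphologyEx(m,cv2.MORPH_CLOSE,np.ones((5,5)))
    m=cv2.morphologyEx(m,cv2.MORPH_OPEN,np.ones((5,5)))
    return rect(p,m,(u,v),z)
E
python3 - <<'E'
from h import *
from workcell import arm
p=arm.snapshot("wrist");s=arm.observe()
pickle.dump(p,open("w.pkl","wb"))
plan(s,393,254,100,-17)
u,v=pix(p,[393,254,6]);print(u,v,cv2.cvtColor(p["img"],cv2.COLOR_RGB2HSV)[int(v),int(u)], p["img"][10,10]); print(padrect(p,(393,254)))
cv2.imwrite("pics/w5.png",p["img"][:,:,::-1])
E
```

```text
now [393.6 252.1 168.3] h -17.0 t 8.6 w 69.8 | turn z 0.001 shift mm [ 1.1  1.6 68.3]
253.5408193044823 172.64802309189574 [ 19  90 237] [41 42 44]
(436.4, 102.4, 323.3, 295.1, 72.0)
```

```bash
cat >> h.py <<'E'
def gc(p,X,h,z=6):
    """grabCut about a predicted slab; returns rect."""
    im=np.ascontiguousarray(p["img"][:,:,::-1]);m=np.full(im.shape[:2],cv2.GC_BGD,np.uint8)
    for (a,b),val in [((54,42),cv2.GC_PR_BGD),((41,28),cv2.GC_PR_FGD),((28,17),cv2.GC_FGD)]:
        q=np.array([pix(p,Y) for Y in boxpts(*X,h,[(-a,-b,z),(a,-b,z),(a,b,z),(-a,b,z)])])
        cv2.fillPoly(m,[np.int32(np.round(q))],int(val))
    b=np.zeros((1,65));f=np.zeros((1,65));cv2.grabCut(im,m,None,b,f,6,cv2.GC_INIT_WITH_MASK)
    M=((m==1)|(m==3)).astype(np.uint8);M=cv2.morphologyEx(M,cv2.MORPH_OPEN,np.ones((7,7)))
    return rect(p,M,pix(p,[*X,z]),z)
E
python3 - <<'E'
from h import *
p=pickle.load(open("w.pkl","rb"))
print(gc(p,(393,254),-17))
E
```

```text
(393.4, 254.2, 83.3, 58.3, -19.5)
```

Call:
move_arm:
  series:
    - [0, 0.001, 0.0155, 0, 0, 0.044, 0.07]
    - [0, 0, 0.0155, 0, 0, 0, 0.07]
    - [0, 0, 0.0155, 0, 0, 0, 0.07]
    - [0, 0, 0.0155, 0, 0, 0, 0.07]
    - [0, 0, 0.0155, 0, 0, 0, 0.07]
    - [0, 0, 0.0155, 0, 0, 0, 0.07]
    - [0, 0, 0.0155, 0, 0, 0, 0.07]
    - [0, 0, 0.0155, 0, 0, 0, 0.07]
    - [0, 0, 0.0155, 0, 0, 0, 0.07]
    - [0, 0, 0.0155, 0, 0, 0, 0.07]
    - [0, 0, 0.008, 0, 0, 0, 0.07]
    - [0, 0, 0.004, 0, 0, 0, 0.07]
    - [0, 0, 0.004, 0, 0, 0, 0.07]
    - [0, 0, 0, 0, 0, 0, 0.07]
    - [0, 0, 0, 0, 0, 0, 0.07]

```text
time: 9.88
tcp_pos: [394.6, 252.7, -2.2]
eef_rot: [[-0.942, 0.336, 0.001], [0.336, 0.942, 0.0], [-0.0, 0.0, -1.0]]
wrist_force: [0.1, 0.9, 0.6]
gripper_width: 69.9
grasp_force: 0.0
```

```bash
python3 - <<'E'
from h import *
from workcell import arm
s=arm.observe();plan(s,393.4,253.8,-3,-19.5);print(s['wrist_force'])
E
```

```text
now [394.6 252.7  -2.2] h -19.6 t 9.9 w 69.9 | turn z -0.002 shift mm [1.5 0.6 0.8]
[0.11822535 0.87873036 0.55452776]
```

Call:
move_arm:
  series:
    - [0, 0, 0.001, 0, 0, 0, 0.05]
    - [0, 0, 0, 0, 0, 0, 0.05]
    - [0, 0, 0, 0, 0, 0, 0.05]
    - [0, 0, 0, 0, 0, 0, 0.05]
    - [0, 0, 0, 0, 0, 0, 0.05]
    - [0, 0, -0.005, 0, 0, 0, 0.05]
    - [0, 0, -0.02, 0, 0, 0, 0.05]
    - [0, 0, -0.035, 0, 0, 0, 0.05]
    - [0, 0, -0.035, 0, 0, 0, 0.05]
    - [0, 0, -0.035, 0, 0, 0, 0.05]
    - [0, 0, -0.035, 0, 0, 0, 0.05]
    - [0, 0, 0, 0, 0, 0, 0.05]
    - [0, 0, 0, 0, 0, 0, 0.05]

```text
time: 10.97
tcp_pos: [395.3, 253.7, 164.1]
eef_rot: [[-0.942, 0.335, 0.004], [0.335, 0.942, 0.004], [-0.003, 0.005, -1.0]]
wrist_force: [-0.3, 1.1, -0.6]
gripper_width: 55.3
grasp_force: 42.5
```

```bash
cat >> h.py <<'E'
def held(p,s):
    """offset of the held slab in tool x,y (mm) and its turn (deg)"""
    R=np.array(s['eef_rot']);h=np.degrees(np.arctan2(-R[1,0],-R[0,0]));t=np.array(s['tcp_pos'])
    r=gc(p,t[:2],h,t[2]+9);print('held',r,None if r is None else np.round((np.r_[r[:2],t[2]]-t)@R[:,:2],1),round(r[4]-h,1))
E
python3 - <<'E'
from h import *
from workcell import arm
p=arm.snapshot("wrist");s=arm.observe();plan(s,485.2,-115,150,-7.2);print(s['grasp_force'])
held(p,s)
E
```

```text
now [394.4 253.  162.4] h -19.6 t 11.0 w 54.9 | turn z -0.216 shift mm [-136.3 -353.7   12.4]
42.51480281352997
held (391.5, 247.8, 84.3, 72.7, -19.8) [ 0.9 -5.9] -0.2
```

Call:
move_arm:
  series:
    - [0, 0, 0, 0, 0, -0.108, 0.05]
    - [0, 0, 0, 0, 0, -0.108, 0.05]
    - [-0.0137, -0.0354, 0, 0, 0, 0, 0.05]
    - [-0.0137, -0.0354, 0, 0, 0, 0, 0.05]
    - [-0.0137, -0.0354, 0, 0, 0, 0, 0.05]
    - [-0.0137, -0.0354, 0, 0, 0, 0, 0.05]
    - [-0.0137, -0.0354, 0, 0, 0, 0, 0.05]
    - [-0.0137, -0.0354, 0, 0, 0, 0, 0.05]
    - [-0.0137, -0.0354, 0, 0, 0, 0, 0.05]
    - [-0.0137, -0.0354, 0, 0, 0, 0, 0.05]
    - [-0.0137, -0.0354, 0, 0, 0, 0, 0.05]
    - [-0.0137, -0.0354, 0, 0, 0, 0, 0.05]
    - [0, 0, 0, 0, 0, 0, 0.05]
    - [0, 0, 0.025, 0, 0, 0, 0.05]
    - [0, 0, 0.025, 0, 0, 0, 0.05]
    - [0, 0, 0.025, 0, 0, 0, 0.05]
    - [0, 0, 0.013, 0, 0, 0, 0.05]
    - [0, 0, 0, 0, 0, 0, 0.05]
    - [0, 0, 0, 0, 0, 0, 0.05]

```text
time: 12.6
tcp_pos: [484.4, -115.3, 72.1]
eef_rot: [[-0.992, 0.126, -0.004], [0.126, 0.992, 0.0], [0.004, -0.0, -1.0]]
wrist_force: [0.2, -0.4, -0.5]
gripper_width: 55.1
grasp_force: 42.5
```

```bash
python3 - <<'E'
from h import *
from workcell import arm
t=[]
for i in range(3):
    p=arm.snapshot("wrist");s=arm.observe();t.append(s['tcp_pos'])
s['tcp_pos']=np.mean(t,0);plan(s,485.7,-114.8,25,-7.2);print(s['grasp_force'],s['wrist_force'])
held(p,s)
E
```

```text
now [ 485.8 -115.6   73.7] h -7.2 t 12.8 w 55.1 | turn z -0.0 shift mm [ 0.2  0.7 48.7]
42.53269851207733 [ 0.13750982 -0.20972189  0.75056878]
held (487.3, -115.1, 104.8, 71.4, -7.3) [-1.4  0.6] -0.1
```

Call:
move_arm:
  series:
    - [0, 0.0007, 0.008, 0, 0, 0, 0.05]
    - [0, 0, 0.008, 0, 0, 0, 0.05]
    - [0, 0, 0.008, 0, 0, 0, 0.05]
    - [0, 0, 0.008, 0, 0, 0, 0.05]
    - [0, 0, 0.008, 0, 0, 0, 0.05]
    - [0, 0, 0.008, 0, 0, 0, 0.05]
    - [0, 0, 0.001, 0, 0, 0, 0.05]
    - [0, 0, 0, 0, 0, 0, 0.05]
    - [0, 0, 0, 0, 0, 0, 0.07]
    - [0, 0, 0, 0, 0, 0, 0.07]
    - [0, 0, 0, 0, 0, 0, 0.07]
    - [0, 0, -0.015, 0, 0, 0, 0.07]
    - [0, 0, -0.03, 0, 0, 0, 0.07]
    - [0, 0, -0.035, 0, 0, 0, 0.07]
    - [0, 0, -0.035, 0, 0, 0, 0.07]
    - [0, 0, -0.03, 0, 0, 0, 0.07]
    - [0, 0, 0, 0, 0, 0, 0.07]

```text
time: 14.17
tcp_pos: [489.0, -115.7, 175.1]
eef_rot: [[-0.992, 0.126, 0.009], [0.126, 0.992, -0.001], [-0.009, 0.001, -1.0]]
wrist_force: [1.0, -0.3, 0.1]
gripper_width: 70.1
grasp_force: 0.0
```

```bash
python3 - <<'E'
from h import *
from workcell import arm
s=arm.observe();plan(s,605,312,170,-10)
p=arm.snapshot("top")
print(ray(p,218,138,0),ray(p,203,96,200),ray(p,203,96,400))
a=p["img"][140:250,110:330,::-1]
w=arm.snapshot("wrist")
b=w["img"][::,::,::-1]
cv2.imwrite("pics/c1.png",np.vstack([cv2.resize(a,(440,220),interpolation=2),cv2.resize(b,(440,330))]))
E
```

```text
now [ 489.  -115.7  175.1] h -7.2 t 14.2 w 70.1 | turn z 0.048 shift mm [-40.  441.3   5.1]
[708.0884404   93.77798597   0.        ] [769.26352063 114.31995878 200.        ] [697.16527923  84.7485695  400.        ]
```

View pics/c1.png

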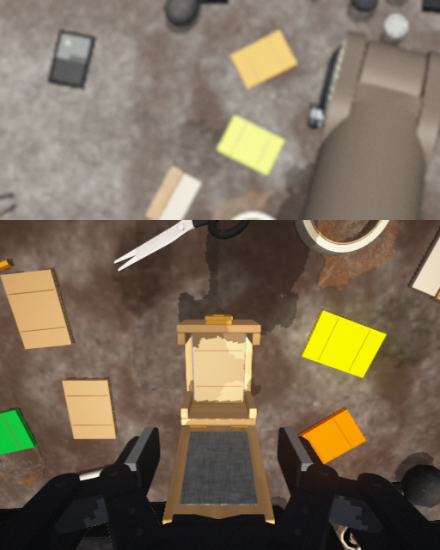

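The crop shows the pad lying flat in the box and the second plate unmoved. I'll go to the second plate.

Call:
move_arm:
  series:
    - [-0.0033, 0.0368, 0, 0, 0, 0.048, 0.07]
    - [-0.0033, 0.0368, 0, 0, 0, 0, 0.07]
    - [-0.0033, 0.0368, 0, 0, 0, 0, 0.07]
    - [-0.0033, 0.0368, 0, 0, 0, 0, 0.07]
    - [-0.0033, 0.0368, 0, 0, 0, 0, 0.07]
    - [-0.0033, 0.0368, 0, 0, 0, 0, 0.07]
    - [-0.0033, 0.0368, 0, 0, 0, 0, 0.07]
    - [-0.0033, 0.0368, 0, 0, 0, 0, 0.07]
    - [-0.0033, 0.0368, 0, 0, 0, 0, 0.07]
    - [-0.0033, 0.0368, 0, 0, 0, 0, 0.07]
    - [-0.0033, 0.0368, 0, 0, 0, 0, 0.07]
    - [-0.0033, 0.0368, 0, 0, 0, 0, 0.07]
    - [0, 0, 0, 0, 0, 0, 0.07]
    - [0, 0, 0, 0, 0, 0, 0.07]

```text
time: 15.43
tcp_pos: [597.8, 316.2, 166.2]
eef_rot: [[-0.986, 0.169, -0.004], [0.169, 0.986, -0.001], [0.003, -0.002, -1.0]]
wrist_force: [0.3, -1.4, -1.1]
gripper_width: 69.9
grasp_force: 0.0
```

```bash
python3 - <<'E'
from h import *
from workcell import arm
p=arm.snapshot("wrist");s=arm.observe();pickle.dump(p,open("w.pkl","wb"))
r=gc(p,(605,312),-10);print(r)
plan(s,r[0],r[1],-3,r[4])
E
```

```text
(607.2, 312.2, 83.2, 56.1, -10.7)
now [598.4 313.6 166.7] h -9.9 t 15.5 w 69.7 | turn z 0.014 shift mm [ -9.    0.3 169.7]
```

Call:
move_arm:
  series:
    - [-0.009, 0, 0.0155, 0, 0, 0.014, 0.07]
    - [0, 0, 0.0155, 0, 0, 0, 0.07]
    - [0, 0, 0.0155, 0, 0, 0, 0.07]
    - [0, 0, 0.0155, 0, 0, 0, 0.07]
    - [0, 0, 0.0155, 0, 0, 0, 0.07]
    - [0, 0, 0.0155, 0, 0, 0, 0.07]
    - [0, 0, 0.0155, 0, 0, 0, 0.07]
    - [0, 0, 0.0155, 0, 0, 0, 0.07]
    - [0, 0, 0.0155, 0, 0, 0, 0.07]
    - [0, 0, 0.0155, 0, 0, 0, 0.07]
    - [0, 0, 0.005, 0, 0, 0, 0.07]
    - [0, 0, 0.001, 0, 0, 0, 0.07]
    - [0, 0, 0, 0, 0, 0, 0.07]
    - [0, 0, 0, 0, 0, 0, 0.07]

```text
time: 16.65
tcp_pos: [608.9, 311.6, 9.3]
eef_rot: [[-0.982, 0.187, 0.001], [0.187, 0.982, 0.0], [-0.001, 0.001, -1.0]]
wrist_force: [-0.4, -0.9, -0.3]
gripper_width: 70.0
grasp_force: 0.0
```

```bash
python3 - <<'E'
from h import *
from workcell import arm
p=arm.snapshot("wrist");s=arm.observe();r=gc(p,(607.2,312.2),-10.7);print(r)
plan(s,607.2,312.2,-3,-10.7);print(s['wrist_force'])
E
```

```text
(606.9, 313.0, 83.2, 56.7, -10.8)
now [609.  312.    9.5] h -10.8 t 16.7 w 69.9 | turn z -0.002 shift mm [ 1.8 -0.1 12.5]
[-0.33609422 -0.64327044 -0.05865517]
```

Now the final descent, grip and lift.

Call:
move_arm:
  series:
    - [0.0015, 0.0003, 0.005, 0, 0, 0, 0.07]
    - [0, 0, 0.004, 0, 0, 0, 0.07]
    - [0, 0, 0.003, 0, 0, 0, 0.07]
    - [0, 0, 0, 0, 0, 0, 0.07]
    - [0, 0, 0, 0, 0, 0, 0.05]
    - [0, 0, 0, 0, 0, 0, 0.05]
    - [0, 0, 0, 0, 0, 0, 0.05]
    - [0, 0, 0, 0, 0, 0, 0.05]
    - [0, 0, 0, 0, 0, 0, 0.05]
    - [0, 0, -0.005, 0, 0, 0, 0.05]
    - [0, 0, -0.02, 0, 0, 0, 0.05]
    - [0, 0, -0.035, 0, 0, 0, 0.05]
    - [0, 0, -0.035, 0, 0, 0, 0.05]
    - [0, 0, -0.035, 0, 0, 0, 0.05]
    - [0, 0, -0.035, 0, 0, 0, 0.05]
    - [0, 0, 0, 0, 0, 0, 0.05]
    - [0, 0, 0, 0, 0, 0, 0.05]

```text
time: 18.12
tcp_pos: [608.2, 313.3, 164.6]
eef_rot: [[-0.982, 0.187, 0.005], [0.187, 0.982, 0.003], [-0.004, 0.004, -1.0]]
wrist_force: [0.6, -0.7, -1.0]
gripper_width: 55.8
grasp_force: 42.6
```

```bash
python3 - <<'E'
from h import *
from workcell import arm
p=arm.snapshot("wrist");s=arm.observe();plan(s,485.5,-115,150,-7.2);print(s['grasp_force'])
held(p,s)
E
```

```text
now [607.  312.8 162.4] h -10.8 t 18.2 w 55.3 | turn z -0.062 shift mm [  66.9 -439.6   12.4]
42.61391222476959
held (607.6, 314.1, 79.9, 78.2, -10.8) [-0.3  1.4] -0.0
```

Call:
move_arm:
  series:
    - [0.0168, -0.03, 0, 0, 0, -0.062, 0.05]
    - [0.0168, -0.03, 0, 0, 0, 0, 0.05]
    - [0.0168, -0.03, 0, 0, 0, 0, 0.05]
    - [0.0165, -0.03, 0, 0, 0, 0, 0.05]
    - [0, -0.04, 0, 0, 0, 0, 0.05]
    - [0, -0.04, 0, 0, 0, 0, 0.05]
    - [0, -0.04, 0, 0, 0, 0, 0.05]
    - [0, -0.04, 0, 0, 0, 0, 0.05]
    - [0, -0.04, 0, 0, 0, 0, 0.05]
    - [0, -0.04, 0, 0, 0, 0, 0.05]
    - [0, -0.04, 0, 0, 0, 0, 0.05]
    - [0, -0.0396, 0, 0, 0, 0, 0.05]
    - [0, 0, 0, 0, 0, 0, 0.05]
    - [0, 0, 0.025, 0, 0, 0, 0.05]
    - [0, 0, 0.025, 0, 0, 0, 0.05]
    - [0, 0, 0.025, 0, 0, 0, 0.05]
    - [0, 0, 0.01, 0, 0, 0, 0.05]
    - [0, 0, 0, 0, 0, 0, 0.05]
    - [0, 0, 0, 0, 0, 0, 0.05]

```text
time: 19.75
tcp_pos: [483.1, -113.7, 75.9]
eef_rot: [[-0.992, 0.125, -0.002], [0.125, 0.992, 0.0], [0.002, -0.0, -1.0]]
wrist_force: [0.0, 0.2, -0.6]
gripper_width: 55.7
grasp_force: 42.7
```

```bash
python3 - <<'E'
from h import *
from workcell import arm
t=[]
for i in range(3):
    p=arm.snapshot("wrist");s=arm.observe();t.append(s['tcp_pos'])
s['tcp_pos']=np.mean(t,0);plan(s,485.5,-115,31,-7.2);print(s['grasp_force'],s['wrist_force'])
held(p,s)
E
```

```text
now [ 484.3 -113.8   77.2] h -7.2 t 19.9 w 55.6 | turn z -0.0 shift mm [-1.4 -1.  46.2]
42.66958951950073 [-0.7097107  -0.52569552 -1.05166549]
held (484.7, -113.9, 84.3, 83.1, 82.8) [-0.4 -0. ] 90.0
```

Call:
move_arm:
  series:
    - [-0.0012, -0.001, 0.008, 0, 0, 0, 0.05]
    - [0, 0, 0.008, 0, 0, 0, 0.05]
    - [0, 0, 0.008, 0, 0, 0, 0.05]
    - [0, 0, 0.008, 0, 0, 0, 0.05]
    - [0, 0, 0.008, 0, 0, 0, 0.05]
    - [0, 0, 0.0065, 0, 0, 0, 0.05]
    - [0, 0, 0, 0, 0, 0, 0.05]
    - [0, 0, 0, 0, 0, 0, 0.05]

```text
time: 20.57
tcp_pos: [484.5, -115.0, 29.2]
eef_rot: [[-0.992, 0.126, -0.001], [0.126, 0.992, 0.0], [0.001, -0.0, -1.0]]
wrist_force: [0.2, 0.5, -0.7]
gripper_width: 55.2
grasp_force: 42.7
```

Call:
move_arm:
  series:
    - [0, 0, 0, 0, 0, 0, 0.07]
    - [0, 0, 0, 0, 0, 0, 0.07]
    - [0, 0, 0, 0, 0, 0, 0.07]
    - [0, 0, -0.015, 0, 0, 0, 0.07]
    - [0, 0, -0.03, 0, 0, 0, 0.07]
    - [0, 0, -0.035, 0, 0, 0, 0.07]
    - [0, 0, -0.035, 0, 0, -0.056, 0.07]
    - [0, 0, -0.025, 0, 0, -0.057, 0.07]
    - [0.0146, -0.0335, 0, 0, 0, 0, 0.07]
    - [0.0146, -0.0335, 0, 0, 0, 0, 0.07]
    - [0.0146, -0.0335, 0, 0, 0, 0, 0.07]
    - [0.0146, -0.0335, 0, 0, 0, 0, 0.07]
    - [0.0146, -0.0335, 0, 0, 0, 0, 0.07]
    - [0.0146, -0.0335, 0, 0, 0, 0, 0.07]
    - [0, 0, 0, 0, 0, 0, 0.07]
    - [0, 0, 0, 0, 0, 0, 0.07]

```text
time: 21.9
tcp_pos: [393.2, -316.8, 170.0]
eef_rot: [[-1.0, 0.018, 0.0], [0.018, 1.0, -0.001], [-0.0, -0.001, -1.0]]
wrist_force: [0.8, 0.6, -0.2]
gripper_width: 70.0
grasp_force: 0.0
```

```bash
python3 - <<'E'
from h import *
from workcell import arm
p=arm.snapshot("wrist");s=arm.observe();pickle.dump(p,open("w.pkl","wb"))
r=gc(p,(396,-315),-0.7);print(r)
plan(s,r[0],r[1],-3,r[4])
c=p["img"][:,:,::-1];cv2.imwrite("pics/w6.png",c)
E
```

```text
(396.4, -313.2, 81.6, 58.2, -1.0)
now [ 394.2 -315.1  169.9] h -0.8 t 21.9 w 70.2 | turn z 0.003 shift mm [ -2.1   2.  172.9]
```

View pics/w6.png

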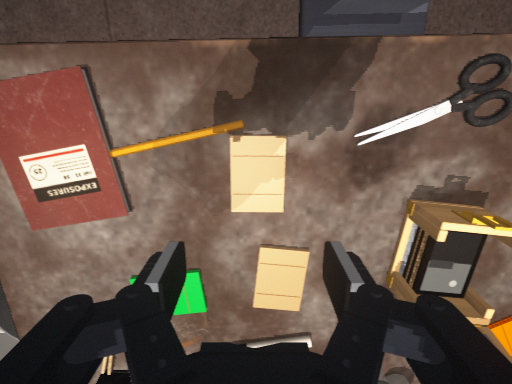

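The picture shows the second plate flat on the stack in the box, and the pad at (258,173) clear of the pencil.

Call:
move_arm:
  series:
    - [-0.0021, 0.0018, 0.0155, 0, 0, 0.003, 0.07]
    - [0, 0, 0.0155, 0, 0, 0, 0.07]
    - [0, 0, 0.0155, 0, 0, 0, 0.07]
    - [0, 0, 0.0155, 0, 0, 0, 0.07]
    - [0, 0, 0.0155, 0, 0, 0, 0.07]
    - [0, 0, 0.0155, 0, 0, 0, 0.07]
    - [0, 0, 0.0155, 0, 0, 0, 0.07]
    - [0, 0, 0.0155, 0, 0, 0, 0.07]
    - [0, 0, 0.0155, 0, 0, 0, 0.07]
    - [0, 0, 0.0155, 0, 0, 0, 0.07]
    - [0, 0, 0.008, 0, 0, 0, 0.07]
    - [0, 0, 0, 0, 0, 0, 0.07]
    - [0, 0, 0, 0, 0, 0, 0.07]

```text
time: 23.03
tcp_pos: [397.1, -312.2, 6.8]
eef_rot: [[-1.0, 0.015, -0.0], [0.015, 1.0, 0.001], [0.0, 0.001, -1.0]]
wrist_force: [-0.3, 0.3, -0.0]
gripper_width: 69.7
grasp_force: 0.0
```

```bash
python3 - <<'E'
from h import *
from workcell import arm
p=arm.snapshot("wrist");s=arm.observe();r=gc(p,(396.4,-313.2),-1);print(r)
plan(s,396.4,-313.2,-3,-1);print(s['wrist_force'])
E
```

```text
(395.9, -313.7, 84.4, 57.7, -1.1)
now [ 397.3 -312.7    7.3] h -0.9 t 23.1 w 70.1 | turn z 0.003 shift mm [ 0.9 -0.6 10.3]
[-0.34230172 -0.37412796 -0.60348302]
```

Call:
move_arm:
  series:
    - [0.001, -0.0006, 0.005, 0, 0, 0, 0.07]
    - [0, 0, 0.004, 0, 0, 0, 0.07]
    - [0, 0, 0.001, 0, 0, 0, 0.07]
    - [0, 0, 0, 0, 0, 0, 0.07]
    - [0, 0, 0, 0, 0, 0, 0.05]
    - [0, 0, 0, 0, 0, 0, 0.05]
    - [0, 0, 0, 0, 0, 0, 0.05]
    - [0, 0, 0, 0, 0, 0, 0.05]
    - [0, 0, 0, 0, 0, 0, 0.05]
    - [0, 0, -0.005, 0, 0, 0, 0.05]
    - [0, 0, -0.02, 0, 0, 0, 0.05]
    - [0, 0, -0.035, 0, 0, 0, 0.05]
    - [0, 0, -0.035, 0, 0, 0, 0.05]
    - [0, 0, -0.035, 0, 0, 0, 0.05]
    - [0, 0, -0.035, 0, 0, 0, 0.05]
    - [0, 0, 0, 0, 0, 0, 0.05]
    - [0, 0, 0, 0, 0, 0, 0.05]

```text
time: 24.5
tcp_pos: [396.9, -314.3, 164.3]
eef_rot: [[-1.0, 0.016, 0.005], [0.016, 1.0, -0.002], [-0.005, -0.002, -1.0]]
wrist_force: [-0.5, -0.3, -1.3]
gripper_width: 55.3
grasp_force: 42.6
```

```bash
python3 - <<'E'
from h import *
from workcell import arm
p=arm.snapshot("wrist");s=arm.observe();plan(s,485.5,-115,150,-7.2);print(s['grasp_force'])
held(p,s)
E
```

```text
now [ 396.  -313.5  162.7] h -0.9 t 24.6 w 55.6 | turn z 0.11 shift mm [-63.9 208.2  12.7]
42.616809010505676
held (398.2, -313.6, 83.2, 57.6, -1.0) [-2.2 -0. ] -0.1
```

Call:
move_arm:
  series:
    - [0, 0, 0, 0, 0, 0.11, 0.05]
    - [-0.0104, 0.0347, 0, 0, 0, 0, 0.05]
    - [-0.0104, 0.0347, 0, 0, 0, 0, 0.05]
    - [-0.0104, 0.0347, 0, 0, 0, 0, 0.05]
    - [-0.0104, 0.0347, 0, 0, 0, 0, 0.05]
    - [-0.0104, 0.0347, 0, 0, 0, 0, 0.05]
    - [-0.0104, 0.0347, 0, 0, 0, 0, 0.05]
    - [0, 0, 0, 0, 0, 0, 0.05]
    - [0, 0, 0.025, 0, 0, 0, 0.05]
    - [0, 0, 0.025, 0, 0, 0, 0.05]
    - [0, 0, 0.025, 0, 0, 0, 0.05]
    - [0, 0, 0.01, 0, 0, 0, 0.05]
    - [0, 0, 0, 0, 0, 0, 0.05]
    - [0, 0, 0, 0, 0, 0, 0.05]

```text
time: 25.72
tcp_pos: [483.1, -115.1, 76.4]
eef_rot: [[-0.992, 0.126, -0.002], [0.126, 0.992, -0.0], [0.002, -0.0, -1.0]]
wrist_force: [-0.3, -0.2, 0.4]
gripper_width: 55.1
grasp_force: 42.6
```

```bash
python3 - <<'E'
from h import *
from workcell import arm
t=[]
for i in range(3):
    p=arm.snapshot("wrist");s=arm.observe();t.append(s['tcp_pos'])
s['tcp_pos']=np.mean(t,0);plan(s,484.5,-115,37,-7.2);print(s['grasp_force'],s['wrist_force'])
held(p,s)
E
```

```text
now [ 484.3 -115.2   77.7] h -7.2 t 25.9 w 55.0 | turn z -0.0 shift mm [-0.2  0.2 40.7]
42.61265695095062 [-0.25598187  0.30039728 -0.05365226]
held (485.8, -114.7, 103.1, 71.7, -7.2) [-1.5  0.7] 0.0
```

Call:
move_arm:
  series:
    - [0, 0, 0.008, 0, 0, 0, 0.05]
    - [0, 0, 0.008, 0, 0, 0, 0.05]
    - [0, 0, 0.008, 0, 0, 0, 0.05]
    - [0, 0, 0.008, 0, 0, 0, 0.05]
    - [0, 0, 0.008, 0, 0, 0, 0.05]
    - [0, 0, 0.001, 0, 0, 0, 0.05]
    - [0, 0, 0, 0, 0, 0, 0.05]
    - [0, 0, 0, 0, 0, 0, 0.07]
    - [0, 0, 0, 0, 0, 0, 0.07]
    - [0, 0, 0, 0, 0, 0, 0.07]
    - [0, 0, -0.015, 0, 0, 0, 0.07]
    - [0, 0, -0.03, 0, 0, 0, 0.07]
    - [0, 0, -0.035, 0, 0, 0, 0.07]
    - [0, 0, -0.035, 0, 0, 0, 0.07]
    - [0.02, 0, -0.02, 0, 0, 0, 0.07]
    - [0.03, 0, 0, 0, 0, 0, 0.07]
    - [0.03, 0, 0, 0, 0, 0, 0.07]
    - [0, 0, 0, 0, 0, 0, 0.07]

```text
time: 27.37
tcp_pos: [398.9, -104.4, 170.4]
eef_rot: [[-0.992, 0.126, -0.004], [0.126, 0.992, 0.002], [0.004, 0.001, -1.0]]
wrist_force: [-0.3, 0.8, 0.0]
gripper_width: 70.2
grasp_force: 0.0
```

```bash
python3 - <<'E'
from h import *
from workcell import arm
p=arm.snapshot("wrist");q=arm.snapshot("scene");s=arm.observe();pickle.dump((p,q),open("w.pkl","wb"))
plan(s,485,-115,250,-7.2)
a=cv2.resize(p["img"][150:384,130:380,::-1],(427,400),interpolation=2);b=cv2.resize(q["img"][170:262,235:320,::-1],(370,400),interpolation=2)
cv2.imwrite("pics/c2.png",np.hstack([a,b]))
E
```

```text
now [ 403.9 -104.6  171.1] h -7.2 t 27.5 w 70.2 | turn z -0.0 shift mm [-81.8  -0.2 -78.9]
```

View pics/c2.png

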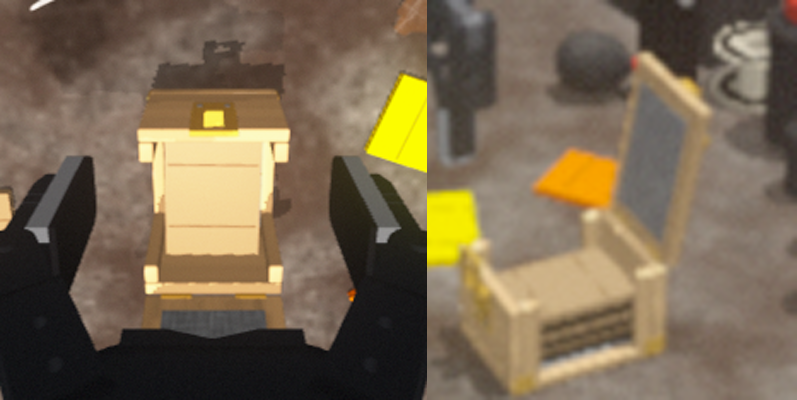

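Pads and plates alternate neatly in the stack, and the top pad is centred. Next I'll go over and behind the lid to push it shut with the two fingers either side of the bolt.

Call:
move_arm:
  series:
    - [0, 0, -0.0265, 0, 0, 0, 0.05]
    - [0, 0, -0.0265, 0, 0, 0, 0.05]
    - [0, 0, -0.0265, 0, 0, 0, 0.05]
    - [-0.035, 0, 0, 0, 0, 0, 0.05]
    - [-0.035, 0, 0, 0, 0, 0, 0.05]
    - [-0.035, 0, 0, 0, 0, 0, 0.05]
    - [-0.035, 0, 0, 0, 0, 0, 0.05]
    - [-0.035, 0, 0, 0, 0, 0, 0.05]
    - [-0.035, 0, 0, 0, 0, 0, 0.05]
    - [0, 0, 0, 0, 0, 0, 0.05]
    - [0, 0, 0.025, 0, 0, 0, 0.05]
    - [0, 0, 0.025, 0, 0, 0, 0.05]
    - [0, 0, 0.025, 0, 0, 0, 0.05]
    - [0, 0, 0.025, 0, 0, 0, 0.05]
    - [0, 0, 0, 0, 0, 0, 0.05]
    - [0, 0, 0, 0, 0, 0, 0.05]

```text
time: 28.8
tcp_pos: [612.5, -131.0, 149.0]
eef_rot: [[-0.992, 0.125, -0.003], [0.125, 0.992, -0.0], [0.003, -0.0, -1.0]]
wrist_force: [0.2, -0.3, 0.9]
gripper_width: 49.9
grasp_force: 0.0
```

```bash
cat >> h.py <<'E'
def lidframe(s):
    a=np.radians(-7.2);U=-np.array([np.cos(a),np.sin(a)]);V=np.array([U[1],-U[0]])
    H=np.array([485.2,-115.])-53.5*U;d=np.array(s['tcp_pos'])[:2]-H
    R=np.array(s['eef_rot']);print('u',round(d@U,1),'v',round(d@V,1),'z',round(s['tcp_pos'][2],1),'h',round(np.degrees(np.arctan2(-R[1,0],-R[0,0])),1),'F',np.round(s['wrist_force'],1),'t',round(s['time'],1),'w',round(s['gripper_width'],1))
E
python3 - <<'E'
from h import *
from workcell import arm
lidframe(arm.observe())
for d in range(100,-1,-10):
    t=np.radians(d);r=90;print(d,round(r*np.cos(t)-8*np.sin(t)-11,1),round(64+r*np.sin(t)+8*np.cos(t)-3,1))
E
```

```text
u -74.8 v 0.0 z 149.0 h -7.2 F [ 0.2 -0.3  0.9] t 28.8 w 49.9
100 -34.5 148.2
90 -19.0 151.0
80 -3.3 151.0
70 12.3 148.3
60 27.1 142.9
50 40.7 135.1
40 52.8 125.0
30 62.9 112.9
20 70.8 99.3
10 76.2 84.5
0 79.0 69.0
```

Call:
move_arm:
  series:
    - [0.018, 0, 0, 0, 0, 0, 0.05]
    - [0.018, 0, 0, 0, 0, 0, 0.05]
    - [0.012, 0, -0.001, 0, 0, 0, 0.05]
    - [0.012, 0, -0.001, 0, 0, 0, 0.05]
    - [0.012, 0, 0, 0, 0, 0, 0.05]
    - [0.008, 0, 0.001, 0, 0, 0, 0.05]
    - [0.0076, 0, 0.0017, 0, 0, 0, 0.05]
    - [0.0074, 0, 0.0024, 0, 0, 0, 0.05]
    - [0.0074, 0, 0.003, 0, 0, 0, 0.05]
    - [0.007, 0, 0.0036, 0, 0, 0, 0.05]
    - [0.0066, 0, 0.0042, 0, 0, 0, 0.05]
    - [0, 0, 0, 0, 0, 0, 0.05]

```text
time: 29.8
tcp_pos: [495.5, -116.3, 135.3]
eef_rot: [[-0.992, 0.126, -0.003], [0.126, 0.992, 0.001], [0.003, 0.0, -1.0]]
wrist_force: [-0.4, -0.6, -0.3]
gripper_width: 50.4
grasp_force: 0.0
```

```bash
python3 - <<'E'
from h import *
from workcell import arm
lidframe(arm.observe())
E
```

```text
u 43.1 v -0.0 z 135.3 h -7.2 F [-0.4 -0.6 -0.3] t 29.8 w 50.4
```

Call:
move_arm:
  series:
    - [0.0049, 0, 0.0051, 0, 0, 0, 0.05]
    - [0.0049, 0, 0.0052, 0, 0, 0, 0.05]
    - [0.005, 0, 0.006, 0, 0, 0, 0.05]
    - [0.005, 0, 0.0061, 0, 0, 0, 0.05]
    - [0.004, 0, 0.0068, 0, 0, 0, 0.05]
    - [0.0039, 0, 0.0068, 0, 0, 0, 0.05]
    - [0.0027, 0, 0.0074, 0, 0, 0, 0.05]
    - [0.0027, 0, 0.0074, 0, 0, 0, 0.05]
    - [0.0015, 0, 0.0077, 0, 0, 0, 0.05]
    - [0, 0, 0.003, 0, 0, 0, 0.05]
    - [0, 0, 0.002, 0, 0, 0, 0.05]
    - [0, 0, 0, 0, 0, 0, 0.05]

```text
time: 30.8
tcp_pos: [463.3, -112.3, 72.5]
eef_rot: [[-0.992, 0.126, -0.001], [0.126, 0.992, -0.0], [0.001, -0.0, -1.0]]
wrist_force: [-0.6, 0.0, -0.4]
gripper_width: 49.9
grasp_force: 0.0
```

```bash
python3 - <<'E'
from h import *
from workcell import arm
lidframe(arm.observe())
E
```

```text
u 75.6 v -0.1 z 72.5 h -7.2 F [-0.6  0.  -0.4] t 30.8 w 49.9
```

Call:
move_arm:
  series:
    - [0, 0, 0.002, 0, 0, 0, 0.05]
    - [0, 0, 0.0015, 0, 0, 0, 0.05]
    - [0, 0, 0.0015, 0, 0, 0, 0.05]
    - [0, 0, 0, 0, 0, 0, 0.05]

```text
time: 31.13
tcp_pos: [463.7, -112.3, 68.9]
eef_rot: [[-0.992, 0.126, 0.001], [0.126, 0.992, 0.0], [-0.001, 0.001, -1.0]]
wrist_force: [-3.0, 0.8, 10.6]
gripper_width: 49.8
grasp_force: 5.5
```

```bash
python3 - <<'E'
from h import *
from workcell import arm
lidframe(arm.observe())
E
```

```text
u 75.2 v -0.1 z 68.9 h -7.2 F [-3.   0.8 10.6] t 31.1 w 49.8
```

The lid is pressed shut against its stop with 10.6 N. I'll rise, close the fingers and come down behind the knob.

Call:
move_arm:
  series:
    - [0, 0, 0, 0, 0, 0, 0.05]
    - [0, 0, 0, 0, 0, 0, 0.05]
    - [0, 0, -0.02, 0, 0, 0, 0.05]
    - [0, 0, -0.025, 0, 0, 0, 0.05]
    - [0, 0, -0.02, 0, 0, 0, 0.05]
    - [-0.012, 0, 0, 0, 0, 0, 0]
    - [-0.012, 0, 0, 0, 0, 0, 0]
    - [-0.011, 0, 0, 0, 0, 0, 0]
    - [0, 0, 0, 0, 0, 0, 0]
    - [0, 0, 0, 0, 0, 0, 0]
    - [0, 0, 0, 0, 0, 0, 0]
    - [0, 0, 0, 0, 0, 0, 0]

```text
time: 32.13
tcp_pos: [497.1, -116.6, 132.8]
eef_rot: [[-0.992, 0.126, -0.001], [0.126, 0.992, 0.0], [0.001, 0.0, -1.0]]
wrist_force: [-0.8, -0.2, 0.0]
gripper_width: 0.0
grasp_force: 0.0
```

```bash
python3 - <<'E'
from h import *
from workcell import arm
lidframe(arm.observe())
p=arm.snapshot("wrist");q=arm.snapshot("scene")
a=cv2.resize(p["img"][100:384,130:380,::-1],(352,400),interpolation=2);b=cv2.resize(q["img"][150:262,220:330,::-1],(393,400),interpolation=2)
cv2.imwrite("pics/c3.png",np.hstack([a,b]))
E
```

```text
u 41.4 v -0.1 z 132.8 h -7.2 F [-0.8 -0.2  0. ] t 32.1 w 0.0
```

View pics/c3.png

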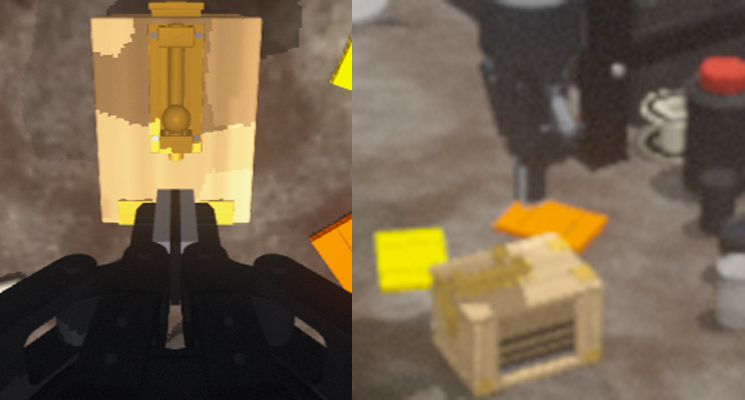

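The lid is shut, and the knob at (177,120) lines up with the closed fingers. I'll go down behind it and push.

Call:
move_arm:
  series:
    - [-0.001, 0, 0.015, 0, 0, 0, 0]
    - [0, 0, 0.015, 0, 0, 0, 0]
    - [0, 0, 0.012, 0, 0, 0, 0]
    - [0, 0, 0, 0, 0, 0, 0]
    - [0.005, 0, 0, 0, 0, 0, 0]
    - [0.005, 0, 0, 0, 0, 0, 0]
    - [0, 0, 0, 0, 0, 0, 0]

```text
time: 32.82
tcp_pos: [488.3, -115.5, 91.7]
eef_rot: [[-0.992, 0.126, 0.0], [0.126, 0.992, 0.0], [-0.0, 0.0, -1.0]]
wrist_force: [-0.6, 0.3, 0.4]
gripper_width: 0.1
grasp_force: 0.0
```

```bash
python3 - <<'E'
from h import *
from workcell import arm
lidframe(arm.observe())
E
```

```text
u 50.3 v -0.2 z 91.7 h -7.2 F [-0.6  0.3  0.4] t 32.8 w 0.1
```

Call:
move_arm:
  series:
    - [0.004, 0, 0.001, 0, 0, 0, 0]
    - [0.004, 0, 0, 0, 0, 0, 0]
    - [0.004, 0, 0, 0, 0, 0, 0]
    - [0.003, 0, 0, 0, 0, 0, 0]
    - [0.001, 0, 0, 0, 0, 0, 0]
    - [0, 0, 0, 0, 0, 0, 0]

```text
time: 33.32
tcp_pos: [472.8, -113.4, 90.0]
eef_rot: [[-0.992, 0.125, -0.0], [0.125, 0.992, 0.0], [0.0, 0.0, -1.0]]
wrist_force: [0.1, -1.0, -0.3]
gripper_width: -0.4
grasp_force: 0.0
```

```bash
python3 - <<'E'
from h import *
from workcell import arm
lidframe(arm.observe())
E
```

```text
u 66.0 v -0.0 z 90.0 h -7.2 F [ 0.1 -1.  -0.3] t 33.3 w -0.4
```

Not at the end stop yet, so I'll advance in small steps until the force rises.

Call:
move_arm:
  series:
    - [0.001, 0, 0, 0, 0, 0, 0]
    - [0.001, 0, 0, 0, 0, 0, 0]
    - [0.001, 0, 0, 0, 0, 0, 0]
    - [0, 0, 0, 0, 0, 0, 0]

```text
time: 33.65
tcp_pos: [471.9, -113.3, 90.3]
eef_rot: [[-0.992, 0.125, 0.003], [0.125, 0.992, -0.001], [-0.003, -0.0, -1.0]]
wrist_force: [6.4, -1.0, -3.0]
gripper_width: 0.1
grasp_force: 3.0
```

Call:
move_arm:
  series:
    - [0.001, 0, 0, 0, 0, 0, 0]
    - [0, 0, 0, 0, 0, 0, 0]
    - [-0.006, 0, 0, 0, 0, 0, 0]
    - [-0.006, 0, 0, 0, 0, 0, 0]
    - [0, 0, -0.03, 0, 0, 0, 0]
    - [0, 0, -0.035, 0, 0, 0, 0]
    - [0, 0, -0.035, 0, 0, 0, 0]
    - [0.03, 0, -0.02, 0, 0, 0, 0]
    - [0.03, 0, 0, 0, 0, 0, 0]
    - [0, 0, 0, 0, 0, 0, 0]

```text
time: 34.48
tcp_pos: [417.1, -106.9, 210.4]
eef_rot: [[-0.992, 0.127, -0.003], [0.127, 0.992, 0.002], [0.003, 0.001, -1.0]]
wrist_force: [-0.8, 0.8, -1.7]
gripper_width: -0.1
grasp_force: 0.0
```

```bash
python3 - <<'E'
from h import *
from workcell import arm
lidframe(arm.observe())
p=arm.snapshot("wrist");q=arm.snapshot("scene")
a=cv2.resize(p["img"][100:384,130:380,::-1],(352,400),interpolation=2);b=cv2.resize(q["img"][150:262,220:330,::-1],(393,400),interpolation=2)
cv2.imwrite("pics/c4.png",np.hstack([a,b]))
E
```

```text
u 122.1 v -0.5 z 210.4 h -7.3 F [-0.8  0.8 -1.7] t 34.5 w -0.1
```

View pics/c4.png

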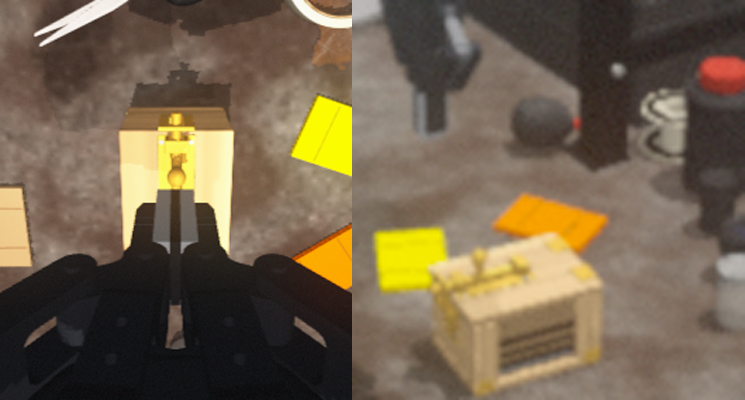

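```bash
python3 - <<'E'
from h import *
from workcell import arm
p=arm.snapshot("wrist")
for u in (64,80,84): print(u,pix(p,boxpts(485.2,-115,-7.2,[(53.5-u,0,95.5)])[0]))
E
```

```text
64 [253.28764999 240.61266523]
80 [253.27672858 225.21127508]
84 [253.2739379  221.27584656]
```

The knob is seen at about row 222.8, which matches fully home (221), and the push met the end stop.

```bash
python3 -c "
from workcell import arm
print(arm.finish_job())"
```

```text
the job is handed in; nothing more can be done
None
```

I packed both bench plates into the box, each with its own pad, and left the spare pad on the bench; then I shut the lid, slid the bolt home and handed the job in. The hand-in call returned no verdict.

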